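# Seat a cast and hold the articulator bow in its hinge for the pin

## Robot

A 7-joint arm with a two-finger parallel gripper is mounted at the origin on a cart in front of the work surface, level with it; the furniture and walls round the work are solid. World frame = base frame: x ahead of the robot, y to its left, z up, the work surface at z = 0. Lengths are in m, angles in rad, forces in N, time in s.
With the tool pointing down it reaches from about 0.425 to 0.925 m from the base axis. Payload 6.8 kg.
Tool frame: the origin (TCP) lies at the very end of the fingers, on their centre line; the grasp point (between the pads) lies 19 mm behind it; y points along the fingers, z is the direction in which the jaws open and shut, and the axes are right-handed (so a half turn about y gives the same grasp; the last joint's range is limited). The gripper opens to 85 mm and grips with 20 to 120 N. Pads are 22 mm wide; open, the fingers measure 114 mm over their backs; the gripper's body (76 mm by 85 mm) begins 54 mm behind the grasp point. The pads swing forward as they close: fully open they stand 13 mm farther back than shut.
Start: joints at [-1.223, 0.477, 0.022, 1.555, -0.011, 1.109, -0.083], TCP at [0.297, 0.606, 0.231] pointing down, gripper open.
Joint ranges: [-2.96, 2.96], [-0.34, 2.1], [-1.41, 1.46], [0.24, 2.44], [-1.37, 4.51], [0.17, 1.92], [-2.96, 2.96]. Speed limits (rad/s): [2.39, 2.39, 3.14, 3.14, 3.14, 3.14, 3.14].

## Interface

Orientations are given as a unit quaternion [w, x, y, z].
In Python, from station import * gives the robot as it stands.
- The arm moves only by the shell command python3 -m jog 'ROWS' [OPENING] [FORCE]. ROWS is JSON, a list of rows, each a list of 2 entries, a list of its own where there are three numbers: the shift along the tool's x, y, z in mm, then the turn about the tool's y in rad. A call has 1 to 20 rows; each row is the pose to reach, as a shift and turn from the pose commanded when the call began, along the tool's axes at that moment; what a row does not reach only later rows make up. A row lasts 1/12 s, in which the tool goes at most 41.7 mm and 7.16 degrees, less where a joint would pass 70% of its speed; a pose out of reach is approached as far as the arm can. A call with a gripper value outside its range is refused whole. OPENING is the finger opening in mm, from 0 to 85.4, set as the call begins (- or left out, the last holds). The fingers move at their own pace and stop on an object; FORCE is the grip in N (left out, the last holds). Time passes only in rows, so rows that repeat a pose let the fingers close. It gives the time, the measured TCP pose, the force and the opening at its end, in the units of the state.
- get_obs(): the state, without advancing time (a new reading comes with each control period).
- read_camera(name): name is "scene" or "top" or "wrist"; returns a dict with "img" (400x640x3 uint8, red, green, blue), "depth" (400x640 float32, m along the optical axis (not along the pixel's ray), 0 where there is no reading), "fx", "fy", "cx", "cy" (pixels), "k1" (the pictures are not rectified: a ray, as slopes to the right and down, at radius r is drawn at 1 + k1 r^2 times it, then the intrinsics apply), "rvec" (rotation vector, rad) and "tvec" (3), from world to camera coordinates, as OpenCV has them. Camera axes: x right, y down, z forward; pixel columns grow to the right and rows downward; lengths in m; the calibration is good to about 2 mm. A picture is of the moment at which its call begins.
- hand_in(): hands the job in, once; it reports no verdict.
The state is a dict: "t": time; "q": joint angles; "joint_vel": joint speeds; "joint_torque": joint torques, N m; "eef_pos": TCP position; "tool_rot": TCP orientation; "contact_force": force on the tool from outside, world axes, zero at the start; "torque": the same for the moment, N m; "gripper_width": opening from 0.0 (shut) to 1.0 (fully open).
Only numpy, scipy, OpenCV 4.12 (cv2) and the standard library are available. Lean on these libraries where they do the work, as an engineer would, in place of code of your own. Each camera call takes 0.05 s, during which the arm holds its last target.

## Task

Get the articulator ready for its hinge pin: first stand the loose plaster cast centred on the frame's small raised post, teeth up, flat back squarely toward the two hinge posts, and let go of it. Then take the loose upper bow by its upright lug, lower its barrel between the frame's two knuckles with the arm level above the cast, and line up the holes so that the slim pin could pass straight through. Finish while still holding the bow there, carried by the gripper alone, clear of the cast and not pressed against the frame; leave the dish, tray, carton and tape roll where they are.

Things in the scene. Friction and masses are not known exactly. Their poses are not given: they have to be found in the camera images.
- hinge_axis (a point): On the hinge axis of the fixed metal articulator frame, midway between its two knuckles, 125 mm above the worktop. x points level from mounting post to hinge, y along the bores, z up. Knuckles: rings 24 mm across, 12 mm bore, 12 mm long, on two posts 18 mm deep; inner faces 30 mm apart, the gap open above, in front and down to the base.
- post_top (a point): Centre of the flat round top (44 mm across) of the frame's mounting post, 40 mm above the worktop and 90 mm in front of the hinge axis; same axes as hinge_axis. The free gap from its centre to the hinge posts is 81 mm.
- cast_center (a point): Centre, 23 mm above the underside, of the loose white plaster cast, about 110 to 230 g: a horseshoe of teeth, 60 mm (x) by 77 mm (y), 26 mm high, on a plaster mounting base 62 mm (x) by 40 mm (y), 20 mm high; it stands teeth up. +x points to its flat back, -x to the rounded front teeth; z up. Grip it across the 62 mm, front to back: the base's faces are upright, the teeth slope inward.
- bow_grip (a point): Centre of the upright grip lug (30 mm long in x, 18 wide in y, 30 high) of the loose metal upper bow, 126 mm long, 150 to 300 g, balanced near the lug. This point is 32 mm above its underside, the lug's top 47. Below the lug an arm 16 mm wide, its top at 17, runs +x to the barrel and -x to a flat disc 48 mm across (centre 45 mm off). It lies level; x points to the barrel, z up.
- barrel (a point): Centre of the bow's hinge barrel: 45 mm along +x from the lug and 20 mm below bow_grip; a tube 24 mm across with a 12 mm bore, 24 mm long, its bore along y. Same axes as bow_grip.
- cast: The same cast; origin at the centre of its underside.
- bow: The same upper bow; origin at the centre of its underside, 32 mm below bow_grip.
- frame: The articulator frame, 158 x 124 mm, base 10 mm thick; origin on the worktop, 65 mm in front of the hinge axis; same axes. Its 5 mm pin stands parked 50 mm to the +y side of the hinge, 71 mm high, and stays there.
- tape_roll: beige ring of tape, 60 mm across, 19 mm high, lying flat; origin at the centre of its underside. Bystander.
- strip_box: small pale carton, 46 x 71 x 22 mm; origin at the centre of its underside. Bystander.
- glass_dish: small round dish, 42 mm across, 16 mm high; origin at the centre of its underside. Bystander.
- wax_tray: flat dark tray with pink wax, 62 x 98 x 25 mm; origin at the centre of its underside. Bystander.
There are look-alikes about, which are no part of the job. Leave any orange or pink look-alike of the bow alone.

How it is judged:
By the outcome, as a careful person would: the job done as asked, in the order asked, and still so for the second after the job is handed in, while the arm keeps its last pose, push and grip.
It also fails if it takes over 58 s, if anything falls off the work surface, if the arm or the gripper's body presses on something with over 40 N, if the wrist force passes 120 N, or if a joint passes its speed limit or range.

## Working session

There is one attempt and no reset: what is moved stays moved. The work goes in short steps, Python scripts to look and compute and a shell command to move; the robot and the scene stay as the last step left them, time stands still between calls to the robot, and variables do not carry over. Pictures are saved under pics/ and viewed, and the job is handed in when it is done.

```bash
ls; mkdir -p pics; python3 - <<'E'
from station import *
import cv2
o=get_obs()
for k in o: print(k,o[k])
for n in ["scene","top","wrist"]:
    c=read_camera(n); cv2.imwrite(f"pics/{n}0.png",c["img"][:,:,::-1])
    print(n,{k:c[k] for k in c if k not in("img","depth")})
E
```

```text
pics
t 0.0
q [-1.22312127  0.4777583   0.02232642  1.55643736 -0.01151023  1.10928766
 -0.08308986]
joint_vel [ 0.00045765 -0.00091262 -0.00064244  0.00095862 -0.00164568 -0.00160408
  0.0003031 ]
joint_torque [ 8.69385949e-04 -5.96459770e+01  1.60821039e+00 -2.81194675e+01
  1.24683927e-02  9.39139776e-03 -9.91118782e-06]
eef_pos [0.29685395 0.60557454 0.23035943]
tool_rot [-0.68821297  0.68944298 -0.1598373   0.15963498]
contact_force [ 0.11124771 -0.56027068 -0.7375747 ]
torque [-0.00392662  0.02222696  0.02328675]
gripper_width 1.0028206899015526
scene {'fx': 421.3278074830874, 'fy': 421.3278074830874, 'cx': 329.7644424541547, 'cy': 203.71555064692726, 'k1': 0.02218611262646508, 'rvec': array([ 2.01315064, -0.68949728,  0.39136675]), 'tvec': array([-0.43380531,  0.24378946,  0.70247758])}
top {'fx': 476.42224033181753, 'fy': 476.42224033181753, 'cx': 320.212504249276, 'cy': 199.66901443075653, 'k1': -0.13251271276434567, 'rvec': array([ 2.18741777, -2.12471254,  0.13091114]), 'tvec': array([-0.02986392,  0.56162189,  1.18202829])}
wrist {'fx': 286.980996327882, 'fy': 286.980996327882, 'cx': 323.78107638644354, 'cy': 203.17880128335617, 'k1': -0.04979565992584712, 'rvec': array([-2.43677598, -1.52105284, -0.23120602]), 'tvec': array([-0.6739285 , -0.03957891,  0.37972497])}
```

View pics/top0.png

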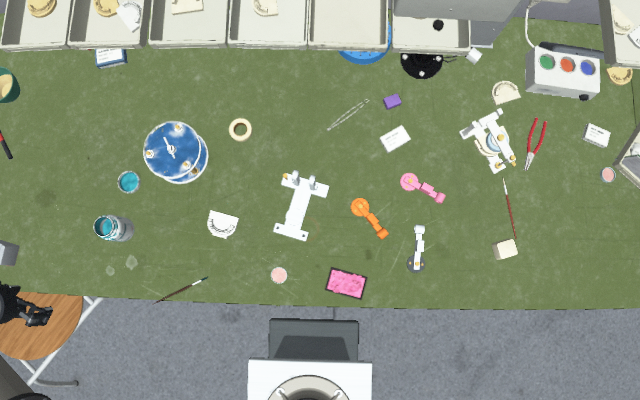

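View pics/scene0.png

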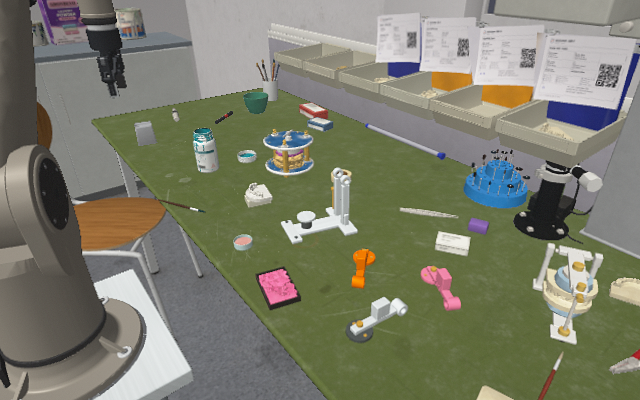

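View pics/wrist0.png

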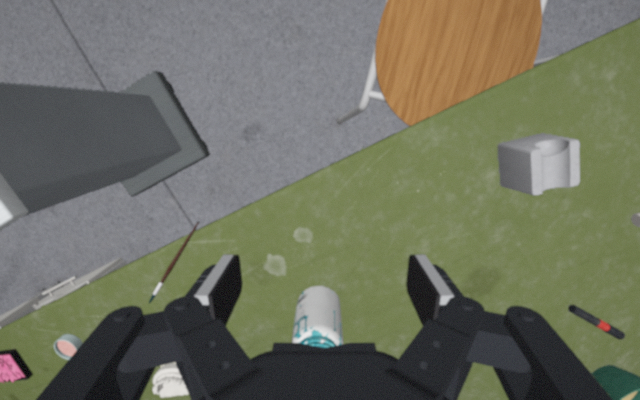

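Top view: the candidates for the cast are the horseshoe at (222,223), another at (505,92) and ones in the bins. For the bow: white/metal (418,248), orange (368,217) and pink (422,187). The frame is at (300,207). I'll enlarge and measure next.

```bash
cat > h.py <<'E'
from station import *
import cv2, numpy as np
from scipy.spatial.transform import Rotation as R
def cam(n,save=None):
    c=read_camera(n); c['Rm']=cv2.Rodrigues(np.array(c['rvec']))[0]
    if save: cv2.imwrite(f"pics/{save}.png",c["img"][:,:,::-1]); np.savez(f"{save}.npz",**c)
    return c
def load(s): 
    d=np.load(f"{s}.npz"); return {k:d[k] for k in d.files}
def slopes(c,uv):
    uv=np.atleast_2d(np.array(uv,float))
    d=np.stack([(uv[:,0]-c['cx'])/c['fx'],(uv[:,1]-c['cy'])/c['fy']],1)
    s=d.copy()
    for _ in range(20): s=d/(1+c['k1']*(s**2).sum(1,keepdims=True))
    return s
def ray(c,uv):
    s=slopes(c,uv); v=np.c_[s,np.ones(len(s))]@c['Rm']  # R^T v
    return -c['Rm'].T@c['tvec'], v
def atz(c,uv,z):
    o,v=ray(c,uv); return o+v*((z-o[2])/v[:,2:3])
def proj(c,P):
    P=np.atleast_2d(P)@c['Rm'].T+c['tvec']; s=P[:,:2]/P[:,2:3]
    s=s*(1+c['k1']*(s**2).sum(1,keepdims=True))
    return s*[c['fx'],c['fy']]+[c['cx'],c['cy']]
def cloud(c):
    h,w=c['depth'].shape; vv,uu=np.mgrid[:h,:w]
    o,v=ray(c,np.c_[uu.ravel(),vv.ravel()])
    P=(o+v*c['depth'].reshape(-1,1)).reshape(h,w,3); P[c['depth']==0]=np.nan
    return P
def tri(obs):  # [(c,uv),...]
    A=np.zeros((3,3));b=np.zeros(3)
    L=[]
    for c,uv in obs:
        o,v=ray(c,uv);v=v[0]/np.linalg.norm(v[0]);M=np.eye(3)-np.outer(v,v);A+=M;b+=M@o;L.append((o,M))
    p=np.linalg.solve(A,b); return p,[float(np.linalg.norm(M@(p-o))*1000) for o,M in L]
def crop(c,x0,y0,x1,y1,k,name):
    im=cv2.resize(c['img'][y0:y1,x0:x1],None,fx=k,fy=k,interpolation=cv2.INTER_CUBIC)
    cv2.imwrite(f"pics/{name}.png",im[:,:,::-1])
def Rt(o=None):
    o=o or get_obs(); q=o['tool_rot']; return R.from_quat([q[1],q[2],q[3],q[0]]).as_matrix()
E
python3 - <<'E'
from h import *
t=cam("top","top1");s=cam("scene","scene1")
crop(t,190,160,350,280,5,"tc1");crop(t,340,160,460,280,5,"tc2");crop(s,230,160,420,360,4,"sc1")
P=cloud(t)
for uv in [(222,223),(300,207),(418,248),(222,260),(505,92)]:
    print(uv,P[uv[1],uv[0]])
print(Rt())
E
```

```text
(222, 223) [0.49528166 0.23653618 0.02984351]
(300, 207) [0.54503153 0.03879532 0.00594032]
(418, 248) [ 0.44559597 -0.26365762  0.04311892]
(222, 260) [ 0.40065813  0.23856893 -0.00273182]
(505, 92) [ 0.88038944 -0.5155523   0.00806758]
[[ 8.97898804e-01 -3.19945745e-04  4.40201811e-01]
 [-4.40201926e-01 -7.38231387e-04  8.97898502e-01]
 [ 3.76919891e-05 -9.99999676e-01 -8.03697813e-04]]
```

View pics/tc1.png

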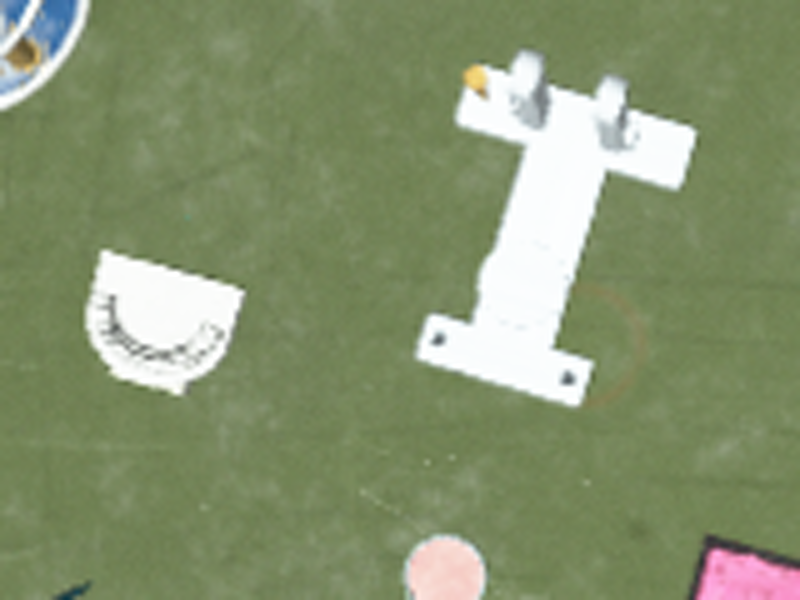

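View pics/tc2.png

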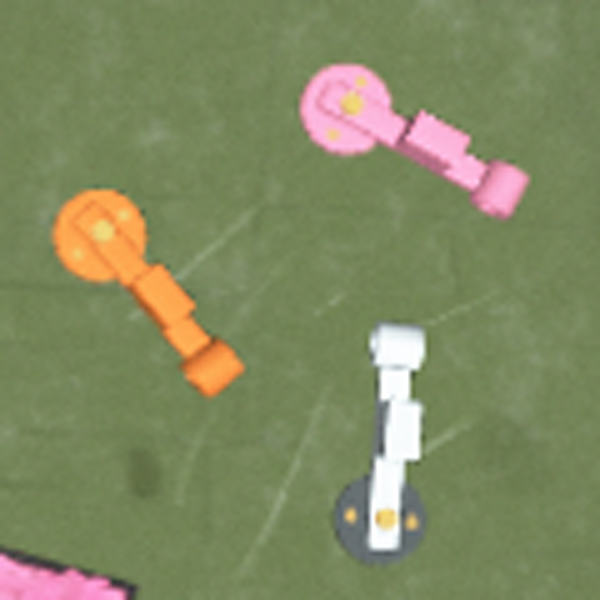

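View pics/sc1.png

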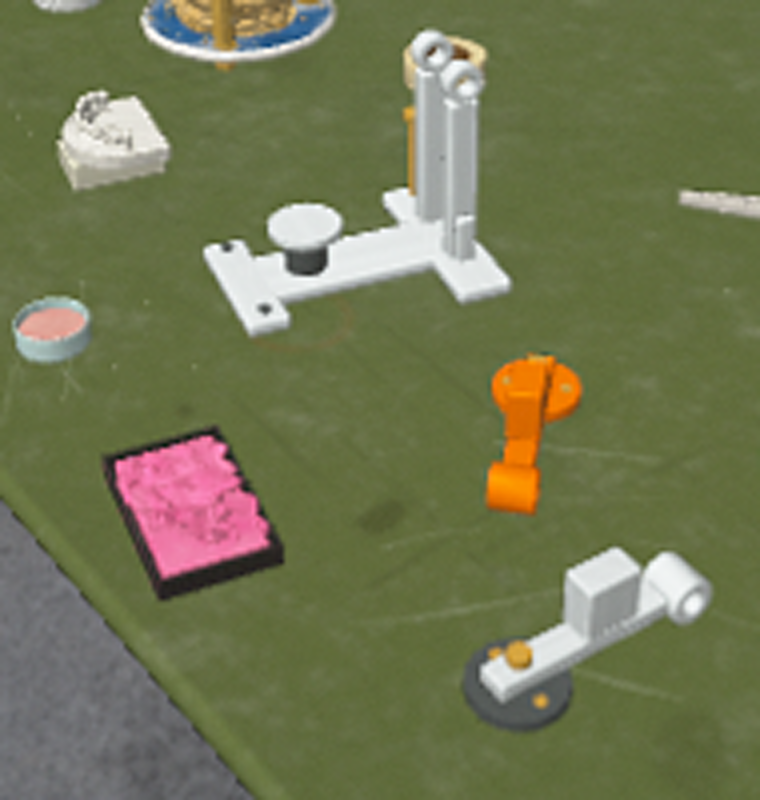

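Identity: the bow is the white/grey metal one with the dark disc at top (418,248), because the orange one (368,217) and pink one (422,187) are excluded. The cast is at (222,223), loose beside the frame. The one at (505,92) lies far off among other things. Next I'll measure from the top and scene views.

```bash
python3 - <<'E'
from h import *
t=load("top1");s=load("scene1")
T=lambda p:np.array(p,float)/5+[190,160]-0.4
T2=lambda p:np.array(p,float)/5+[340,160]-0.4
S=lambda p:np.array(p,float)/4+[230,160]-0.375
f=atz(t,T([(480,65),(697,128),(680,190),(457,122),(430,314),(593,362),(580,407),(415,355)]),.01)
print("frame top corners\n",f.round(4))
hc=f[:4].mean(0);fc=f[4:].mean(0);d=hc-fc;print("axis yaw",np.degrees(np.arctan2(d[1],d[0])),hc,fc)
print("bar yaw", [np.degrees(np.arctan2(*(f[a]-f[b])[1::-1]))-90 for a,b in((0,1),(3,2),(4,5),(7,6))])
P=cloud(s)
for nm,p in dict(post=(305,227),k1=(432,32),k2=(463,64)).items():
    uv=S(p).round().astype(int); print(nm,P[uv[1],uv[0]])
# cast top back corners z=.02..046
c=atz(t,T([(103,250),(245,291)]),.03);print("cast back",c.round(4), np.degrees(np.arctan2(*(c[0]-c[1])[1::-1]))-90)
b=t and atz(t,T2([(382,410),(422,402),(418,460),(384,455)]),.047);print("lug",b.round(4))
print("barrel",atz(t,T2([(398,345)]),.018),"disc",atz(t,T2([(386,519)]),.017))
E
```

```text
frame top corners
 [[ 0.6344  0.0796  0.01  ]
 [ 0.6041 -0.0353  0.01  ]
 [ 0.5712 -0.0273  0.01  ]
 [ 0.6037  0.0905  0.01  ]
 [ 0.5026  0.1006  0.01  ]
 [ 0.4802  0.0152  0.01  ]
 [ 0.4568  0.0212  0.01  ]
 [ 0.481   0.1075  0.01  ]]
axis yaw -15.530475962865507 [0.60335059 0.02687911 0.01      ] [0.48014005 0.061119   0.01      ]
bar yaw [np.float64(-14.734103846215987), np.float64(-15.437865674136319), np.float64(-14.671325193148064), np.float64(-15.69945782014858)]
post [0.51574118 0.04827896 0.04028002]
k1 [0.60937348 0.04656147 0.13747317]
k2 [0.5962445  0.00494166 0.13718222]
cast back [[0.5288 0.2691 0.03  ]
 [0.51   0.1942 0.03  ]] -14.150302900424492
lug [[ 0.4614 -0.2576  0.047 ]
 [ 0.466  -0.278   0.047 ]
 [ 0.4368 -0.2762  0.047 ]
 [ 0.4389 -0.2589  0.047 ]]
barrel [[ 0.49641473 -0.27151486  0.018     ]] disc [[ 0.40675187 -0.26627904  0.017     ]]
```

```bash
cat >> h.py <<'E'
def plan(target, yaw=None):
    """shift (mm, tool axes) and turn so that tool z axis has world yaw (deg) mod 180"""
    o=get_obs();M=Rt(o);sh=M.T@(np.array(target)-o['eef_pos'])*1000
    zy=np.degrees(np.arctan2(M[1,2],M[0,2])); r=None
    if yaw is not None:
        r=[np.radians(zy-yaw),]; r=(r[0]+np.pi/2)%np.pi-np.pi/2
    print("t",o['t'],"tcp",o['eef_pos'].round(4),"zyaw",zy.round(2),"shift",sh.round(1),"turn",r, "q7",o['q'][6], "F",np.round(o['contact_force'],1),"w",o['gripper_width'])
E
python3 - <<'E'
from h import *
c=cam("wrist");o=get_obs();M=Rt()
C=-c['Rm'].T@c['tvec']
print("cam in tool mm",M.T@(C-o['eef_pos'])*1000); print((c['Rm']@M).round(3))
plan([.49,.24,.25],-15)
E
```

```text
cam in tool mm [-7.68429910e+01 -1.42072829e+02 -6.03979753e-02]
[[-0.001  0.001  1.   ]
 [ 0.954 -0.3    0.001]
 [ 0.3    0.954 -0.   ]]
t 0.3 tcp [0.2971 0.6059 0.231 ] zyaw 63.88 shift [ 334.3  -18.9 -243.6] turn 1.3767355375254535 q7 -0.08311209808386097 F [-0.1  0.1  0.9] w 0.9997651096587173
```

```bash
python3 -m jog '[[[334,-19,-244],1.377],[[334,-19,-244],1.377],[[334,-19,-244],1.377],[[334,-19,-244],1.377],[[334,-19,-244],1.377],[[334,-19,-244],1.377],[[334,-19,-244],1.377],[[334,-19,-244],1.377],[[334,-19,-244],1.377],[[334,-19,-244],1.377],[[334,-19,-244],1.377],[[334,-19,-244],1.377],[[334,-19,-244],1.377],[[334,-19,-244],1.377],[[334,-19,-244],1.377],[[334,-19,-244],1.377]]' 85; python3 - <<'E'
from h import *
plan([.49,.24,.25],-15)
w=cam("wrist","w1")
E
```

```text
t: 1.63
eef_pos: [0.489, 0.2412, 0.2501]
tool_rot: [0.431, -0.432, 0.56, -0.56]
contact_force: [-0.4, 0.3, -0.5]
gripper_width: 0.995
t 1.6333 tcp [0.489  0.2412 0.2501] zyaw -14.78 shift [0.9 0.1 1.3] turn 0.0038028300762333878 q7 -0.7117680961083915 F [-0.4  0.3 -0.5] w 0.9948233462766551
```

View pics/w1.png

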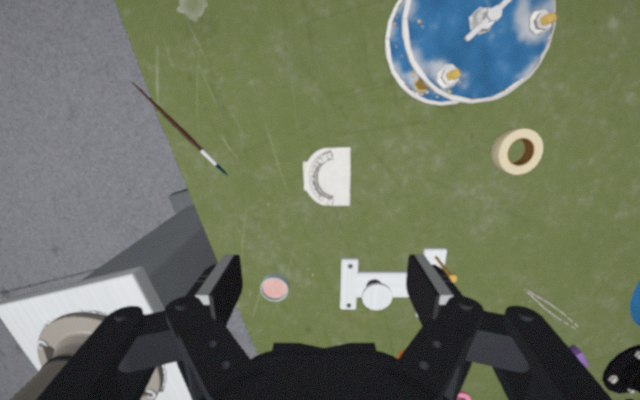

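```bash
python3 -m jog '[[[-40,90,0],0.004],[[-40,90,0],0.004],[[-40,90,0],0.004],[[-40,90,0],0.004],[[-40,90,0],0.004]]'; python3 - <<'E'
from h import *
w1=load("w1"); crop(w1,280,130,380,230,6,"w1c")
w=cam("wrist","w2")
t=load("top1");P=cloud(t)
plan([.49,.24,.25],-15)
# depth silhouettes
for c,n,box in((w1,"w1",(280,130,380,230)),(w,"w2",(220,100,480,330))):
    P=cloud(c); x0,y0,x1,y1=box; Q=P[y0:y1,x0:x1].reshape(-1,3)
    Q=Q[(abs(Q[:,0]-.49)<.07)&(abs(Q[:,1]-.24)<.07)]
    for z0,z1 in((.006,.016),(.022,.03),(.03,.05)):
        q=Q[(Q[:,2]>z0)&(Q[:,2]<z1)]
        if len(q)<10: print(n,z0,len(q)); continue
        r=cv2.minAreaRect((q[:,:2]*1000).astype(np.float32)); print(n,z0,len(q),r,q[:,2].max())
E
```

```text
t: 2.1
eef_pos: [0.4998, 0.2783, 0.1603]
tool_rot: [-0.429, 0.43, -0.561, 0.562]
contact_force: [-0.1, -0.2, -0.4]
gripper_width: 0.992
t 2.15 tcp [0.5007 0.2781 0.1615] zyaw -15.26 shift [ 39.6 -88.5  -0.2] turn -0.00452566286735534 q7 -0.7049390903713122 F [-0.2  0.1 -0.1] w 0.9956025893160542
w1 0.006 6
w1 0.022 1089 ((491.58111572265625, 237.66091918945312), (76.32608032226562, 58.48918151855469), 76.67534637451172) 0.029998917046428264
w1 0.03 1296 ((491.8618469238281, 237.9130859375), (76.00585174560547, 57.682804107666016), 76.70698547363281) 0.04652360100902081
w2 0.006 18 ((469.5413513183594, 263.17742919921875), (0.9715230464935303, 7.381987571716309), 87.83928680419922) 0.01558006876314283
w2 0.022 1595 ((491.5252380371094, 237.81845092773438), (76.58946990966797, 59.14491271972656), 76.7198257446289) 0.029999997147141855
w2 0.03 1970 ((491.8798828125, 238.75413513183594), (74.9057388305664, 58.9251708984375), 75.28323364257812) 0.0462130281150413
```

View pics/w2.png

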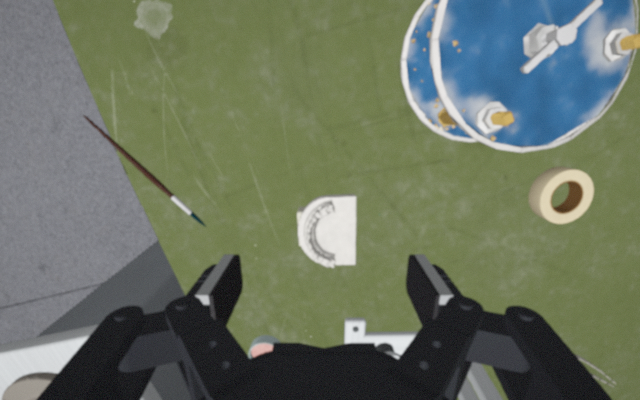

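View pics/w1c.png

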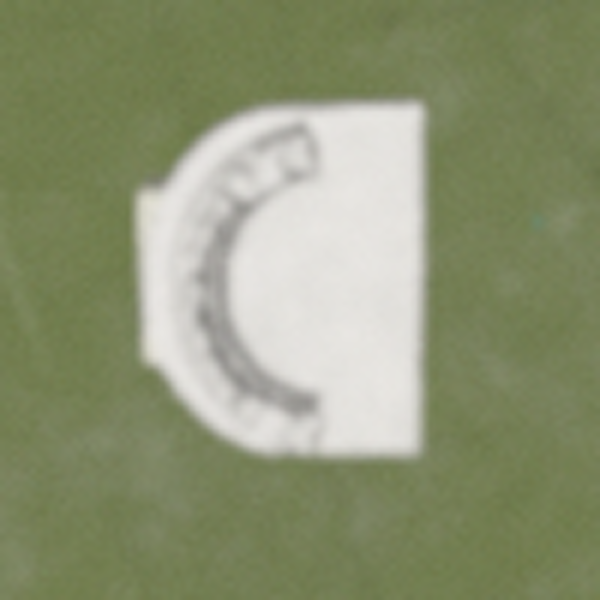

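```bash
python3 - <<'E'
from h import *
for n in("w1","w2","top1","scene1"):
    c=load(n);P=cloud(c).reshape(-1,3);P=P[np.isfinite(P[:,0])]
    print(n)
    for z0,z1 in((.036,.045),(.007,.015),(.1,.16)):
        q=P[(P[:,2]>z0)&(P[:,2]<z1)&(abs(P[:,0]-.55)<.11)&(abs(P[:,1]-.04)<.095)]
        if z0==.036: q=q[np.hypot(q[:,0]-.513,q[:,1]-.05)<.04]
        if len(q)<8: continue
        m=(q[:,:2]*1000).astype(np.float32)
        print(z0,len(q),"rect",cv2.minAreaRect(m),"circ",cv2.minEnclosingCircle(m),"mean",q.mean(0),q[:,2].max())
E
```

```text
w1
0.036 648 rect ((518.4956665039062, 51.110260009765625), (44.1569709777832, 43.46907424926758), 72.66883850097656) circ ((518.4157104492188, 50.55782699584961), 23.017065048217773) mean [0.51843053 0.05223889 0.03964731] 0.04201027131038554
0.007 1934 rect ((545.4798583984375, 45.584251403808594), (121.71791076660156, 157.6935577392578), 74.76895904541016) circ ((547.2254028320312, 53.32966613769531), 93.45783233642578) mean [0.52471422 0.0605674  0.00966385] 0.014974683408292833
w2
0.036 42 rect ((527.706787109375, 69.68338012695312), (4.440667152404785, 17.579200744628906), 53.819759368896484) circ ((527.125244140625, 68.88822937011719), 8.83771800994873) mean [0.52887385 0.0687109  0.03831053] 0.040810554776911534
0.007 1030 rect ((515.5529174804688, 72.23744201660156), (38.68557357788086, 92.30643463134766), 60.73027420043945) circ ((518.9075927734375, 77.88514709472656), 46.400848388671875) mean [0.51202022 0.07360249 0.00973666] 0.014974101535544793
0.1 67 rect ((611.577880859375, 53.862552642822266), (4.876708030700684, 17.906150817871094), 84.11308288574219) circ ((611.430
[... 867 characters left out ...]
46875, 50.397911071777344), (43.509735107421875, 39.9682731628418), 55.121986389160156) circ ((516.0543212890625, 50.598838806152344), 22.077091217041016) mean [0.51472915 0.04952897 0.04012891] 0.043248029445341674
0.007 873 rect ((542.1505126953125, 41.55527877807617), (123.61748504638672, 158.19100952148438), 76.18147277832031) circ ((540.7597045898438, 33.630340576171875), 92.29027557373047) mean [0.53956369 0.03727554 0.01035005] 0.01497620861004878
0.1 252 rect ((602.4444580078125, 27.672061920166016), (57.419586181640625, 23.001998901367188), 76.84876251220703) circ ((601.9527587890625, 28.04880142211914), 30.142318725585938) mean [0.60051727 0.02381753 0.12110979] 0.13972229524842544
```

```bash
python3 - <<'E'
from h import *
plan([.4917,.238,.06],-13.3)
plan([.4917,.238,-.003],-13.3)
E
```

```text
t 2.15 tcp [0.5007 0.2781 0.1615] zyaw -15.26 shift [ 41.1 101.5   1.7] turn -0.03419626015125887 q7 -0.7049390903713122 F [-0.2  0.1 -0.1] w 0.9956025893160542
t 2.15 tcp [0.5007 0.2781 0.1615] zyaw -15.26 shift [ 41.1 164.5   1.7] turn -0.03419626015125887 q7 -0.7049390903713122 F [-0.2  0.1 -0.1] w 0.9956025893160542
```

```bash
python3 -m jog '[[[41,60,1.5],-0.034],[[41,100,1.5],-0.034],[[41,100,1.5],-0.034],[[41,130,1.5],-0.034],[[41,130,1.5],-0.034],[[41,130,1.5],-0.034]]'; python3 - <<'E'
from h import *
for i in range(3):plan([.4917,.238,-.003],-13.3)
w=cam("wrist","w3")
plan([.4917,.238,-.003],-13.3)
E
```

```text
t: 2.65
eef_pos: [0.4913, 0.2382, 0.0314]
tool_rot: [-0.439, 0.438, -0.555, 0.555]
contact_force: [0.5, 0.4, 0.0]
gripper_width: 0.994
t 2.65 tcp [0.4913 0.2382 0.0314] zyaw -13.35 shift [ 0.  34.4  0.5] turn -0.0008420690027921562 q7 -0.5399118668468502 F [0.5 0.4 0. ] w 0.9937501060705651
t 2.65 tcp [0.4913 0.2382 0.0314] zyaw -13.35 shift [ 0.  34.4  0.5] turn -0.0008420690027921562 q7 -0.5399118668468502 F [0.5 0.4 0. ] w 0.9937501060705651
t 2.65 tcp [0.4913 0.2382 0.0314] zyaw -13.35 shift [ 0.  34.4  0.5] turn -0.0008420690027921562 q7 -0.5399118668468502 F [0.5 0.4 0. ] w 0.9937501060705651
t 2.7 tcp [0.4922 0.239  0.0325] zyaw -13.33 shift [ 1.2 35.5 -0.4] turn -0.0004983832320015757 q7 -0.5400076546588152 F [-1.  -0.1 -0.3] w 0.9949151201574056
```

View pics/w3.png

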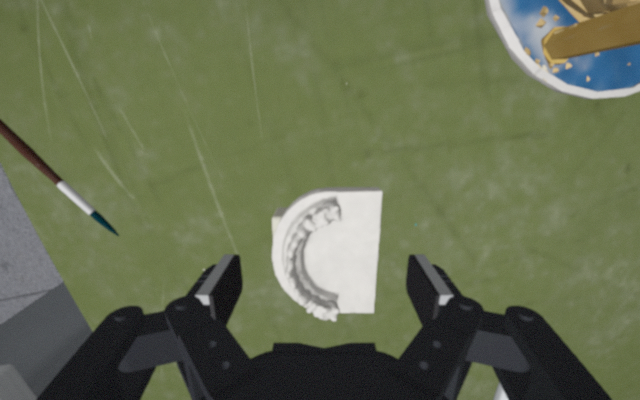

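```bash
python3 -m jog '[[[0,20,0],0],[[0,30,0],0],[[0,34,0],0],[[0,34,0],0],[[0,34,0],0]]'; python3 -m jog '[[[0,0,0],0],[[0,0,0],0],[[0,0,0],0],[[0,0,0],0],[[0,0,0],0],[[0,0,0],0],[[0,0,0],0],[[0,0,0],0],[[0,0,0],0],[[0,0,0],0]]' 52 50; python3 - <<'E'
from h import *
w=cam("wrist","w4");s=cam("scene","s4");crop(s,160,130,360,260,4,"s4c")
plan([.4917,.238,-.003],-13.3)
E
```

```text
t: 3.12
eef_pos: [0.4912, 0.239, -0.0028]
tool_rot: [-0.439, 0.438, -0.554, 0.555]
contact_force: [1.2, 0.3, -0.3]
gripper_width: 0.994
t: 3.95
eef_pos: [0.4913, 0.239, -0.0026]
tool_rot: [0.439, -0.438, 0.555, -0.555]
contact_force: [-1.1, -0.3, 6.9]
gripper_width: 0.713
t 4.05 tcp [ 0.4913  0.239  -0.0026] zyaw -13.29 shift [0.9 0.4 0.6] turn 9.617311647880378e-05 q7 -0.5175853505094409 F [-1.2 -0.1  7.7] w 0.7130103131578296
```

View pics/w4.png

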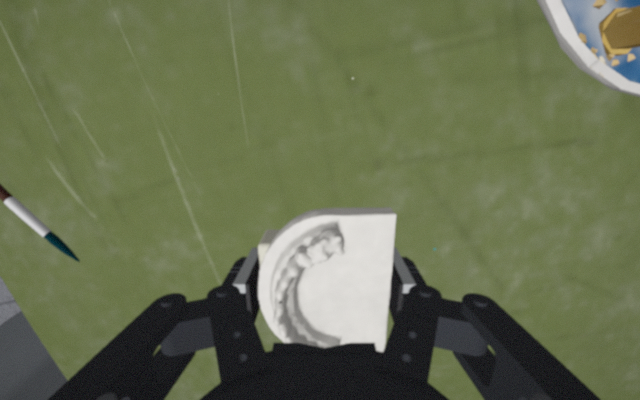

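View pics/s4c.png

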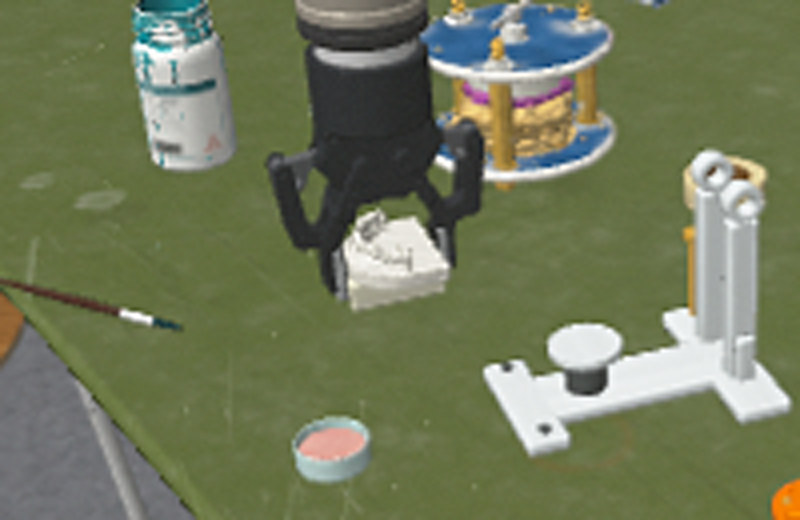

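```bash
python3 -m jog '[[[0,-10,0],0],[[0,-30,0],0],[[0,-60,0],0],[[0,-85,0],0],[[0,-85,0],0],[[0,-85,0],0]]'; python3 - <<'E'
from h import *
plan([.5184,.051,.082],-15.2)
w=cam("wrist","w5")
P=cloud(w).reshape(-1,3);o=get_obs();print(o['contact_force'])
plan([.5184,.051,.082],-15.2)
M=Rt(o); L=(P-o['eef_pos'])@M*1000  # tool frame
L=L[np.isfinite(L[:,0])]
q=L[(abs(L[:,2])<29.)&(abs(L[:,0])<60)&(L[:,1]>-60)&(L[:,1]<-15)]
print(len(q),np.percentile(q[:,1],[0,2,10,50]),q[:,0].min(),q[:,0].max())
# teeth plane area: flat interior? back edge line
E
```

```text
t: 4.55
eef_pos: [0.4914, 0.2393, 0.083]
tool_rot: [0.44, -0.438, 0.555, -0.554]
contact_force: [0.6, -0.3, -1.8]
gripper_width: 0.71
t 4.55 tcp [0.4914 0.2393 0.083 ] zyaw -13.29 shift [177.1   0.7  69.5] turn 0.03333526158151501 q7 -0.5723287459653923 F [ 0.6 -0.3 -1.8] w 0.7100411600241701
[-0.00523915 -0.63269447 -2.47572642]
t 4.6 tcp [0.4904 0.2389 0.0817] zyaw -13.28 shift [176.4  -0.4  70.4] turn 0.03352834566238383 q7 -0.5721830249563805 F [-0.  -0.6 -2.5] w 0.7117537961578919
16210 [-59.97114932 -47.79491287 -45.21579781 -33.81964245] -38.75871835420929 33.54518511436744
```

View pics/w5.png

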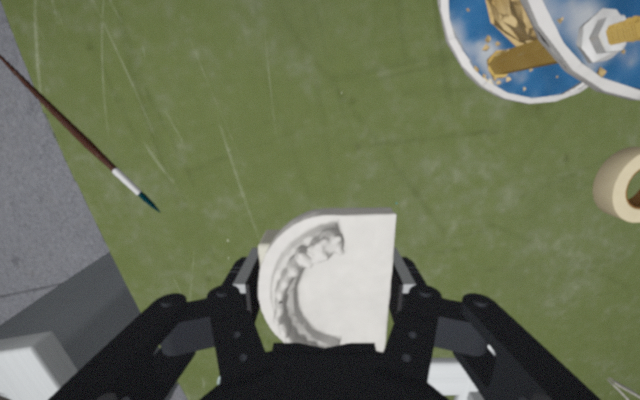

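```bash
python3 -m jog '[[[30,0,12],0.01],[[60,0,24],0.02],[[90,0,36],0.033],[[120,0,48],0.033],[[150,0,60],0.033],[[176.5,0,70],0.033],[[176.5,0,70],0.033],[[176.5,0,70],0.033],[[176.5,0,70],0.033]]'; python3 - <<'E'
from h import *
t=cam("top","t6");s=cam("scene","s6");w=cam("wrist","w6")
plan([.5184,.051,.038],-15.2)
crop(s,220,100,400,260,4,"s6c");crop(t,230,150,350,250,5,"t6c")
E
```

```text
t: 5.35
eef_pos: [0.5173, 0.0512, 0.0803]
tool_rot: [0.429, -0.43, 0.562, -0.561]
contact_force: [0.5, 1.0, -1.4]
gripper_width: 0.71
t 5.5 tcp [0.5177 0.0523 0.0808] zyaw -15.05 shift [ 1.1 42.8  1. ] turn 0.002620735125383522 q7 -0.24426205256616082 F [-0.5 -0.3 -1.2] w 0.711669644015124
```

View pics/s6c.png

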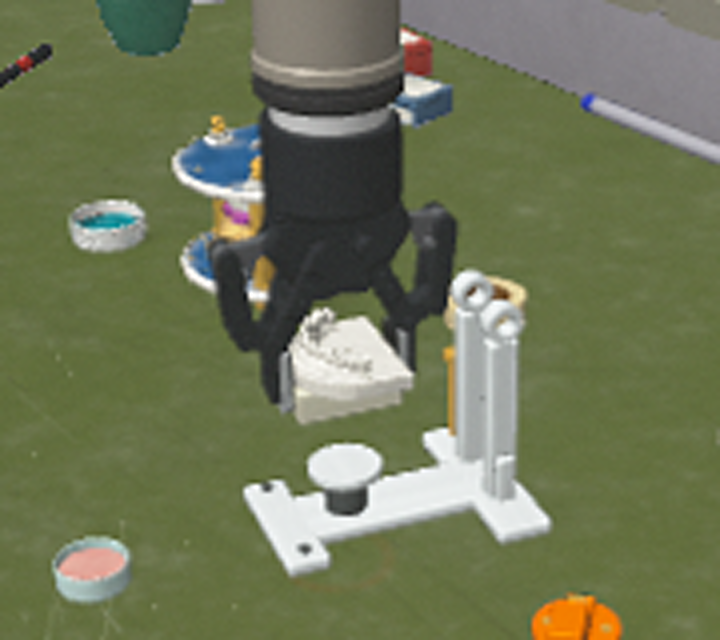

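View pics/w6.png

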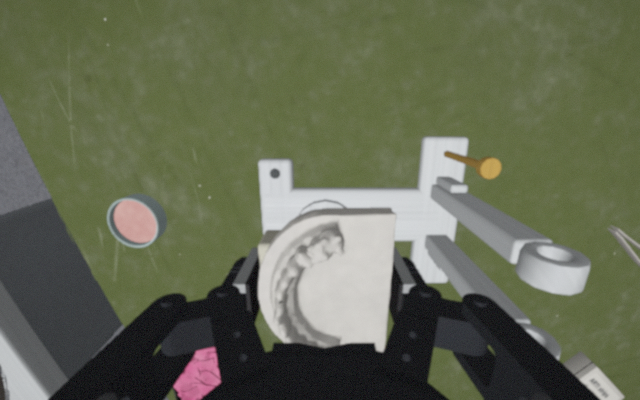

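```bash
python3 - <<'E'
from h import *
s=load("s6");t=load("t6")
def box(c,ctr,yaw,lx,ly,z0,z1):
    a=np.radians(yaw);X=np.array([np.cos(a),np.sin(a),0]);Y=np.array([-X[1],X[0],0])
    return proj(c,[np.array([*ctr,z])+sx*lx/2*X+sy*ly/2*Y for z in(z0,z1) for sx,sy in((1,1),(1,-1),(-1,-1),(-1,1))])
for c,n,ctr,r,k in((s,"s6m",(.5154,.0515),(220,100,400,260),4),(t,"t6m",(.5177,.0516),(230,150,350,250),6)):
    x0,y0,x1,y1=r
    im=cv2.resize(c['img'][y0:y1,x0:x1],None,fx=k,fy=k,interpolation=cv2.INTER_CUBIC)[:,:,::-1].copy()
    b=box(c,ctr,-15.1,.062,.040,.0835,.1035);b2=box(c,ctr,-15.1,.060,.077,.1035,.1235)
    for B,col in((b,(0,0,255)),(b2,(255,0,0))):
        p=((B-[x0,y0]+.5)*k-.5).round().astype(int)
        for L in(p[:4],p[4:]): cv2.polylines(im,[L.reshape(-1,1,2)],True,col,1)
    cv2.imwrite(f"pics/{n}.png",im)
# frame again from w6
P=cloud(load("w6")).reshape(-1,3);P=P[np.isfinite(P[:,0])]
q=P[(P[:,2]>.007)&(P[:,2]<.013)&(abs(P[:,0]-.55)<.11)&(abs(P[:,1]-.05)<.085)]
print(cv2.minAreaRect((q[:,:2]*1000).astype(np.float32)))
q=P[(P[:,2]>.11)&(P[:,2]<.15)&(abs(P[:,0]-.6)<.05)&(abs(P[:,1]-.04)<.06)]
print(len(q),cv2.minAreaRect((q[:,:2]*1000).astype(np.float32)),q[:,2].max())
E
```

```text
((545.0182495117188, 44.42481231689453), (123.44525909423828, 158.0245361328125), 74.58745574951172)
9980 ((580.73583984375, 43.98564910888672), (46.579708099365234, 86.87580871582031), 66.04833221435547) 0.14999841157430183
```

View pics/s6m.png

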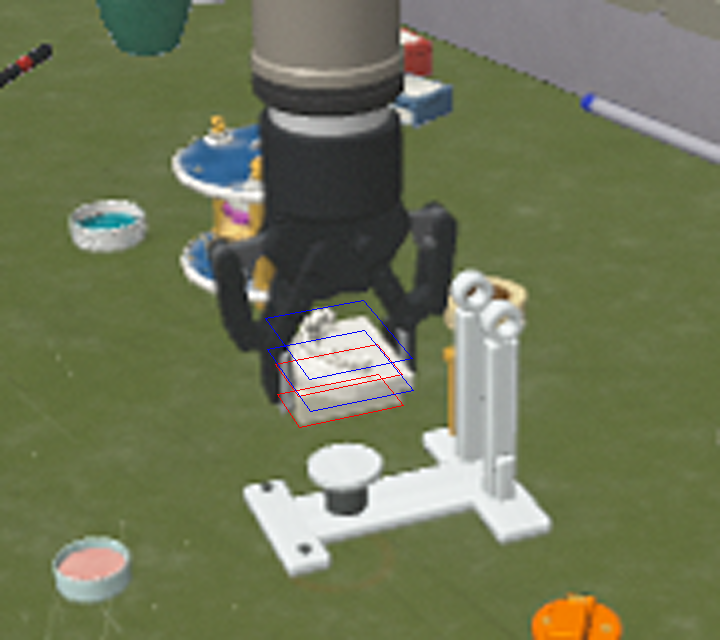

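View pics/t6m.png

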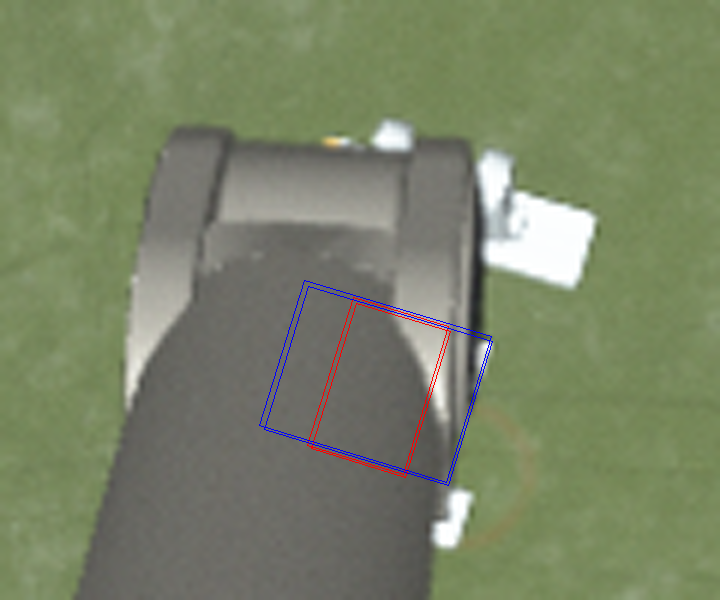

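```bash
python3 -m jog '[[[0.5,15,0.8],0.003],[[0.7,28,0.8],0.003],[[0.7,36,0.8],0.003],[[0.7,38,0.8],0.003],[[0.7,39,0.8],0.003],[[0.7,39,0.8],0.003]]'; python3 -m jog '[[[0,0.5,0],0],[[0,1,0],0],[[0,1.5,0],0],[[0,1.5,0],0]]';python3 - <<'E'
from h import *
s=cam("scene","s7");w=cam("wrist","w7")
plan([.5184,.051,.038],-15.2)
crop(s,250,120,370,230,6,"s7c")
E
```

```text
t: 6.0
eef_pos: [0.5189, 0.0503, 0.0424]
tool_rot: [0.429, -0.429, 0.562, -0.562]
contact_force: [0.0, 0.2, -1.6]
gripper_width: 0.712
t: 6.33
eef_pos: [0.5189, 0.05, 0.041]
tool_rot: [-0.429, 0.429, -0.562, 0.562]
contact_force: [0.1, 0.3, -1.3]
gripper_width: 0.716
t 6.4333 tcp [0.5189 0.05   0.041 ] zyaw -15.36 shift [-0.9  3.  -0.7] turn -0.002768716963821083 q7 -0.21046505610100197 F [ 0.5  0.4 -1.9] w 0.7120477439952232
```

View pics/s7c.png

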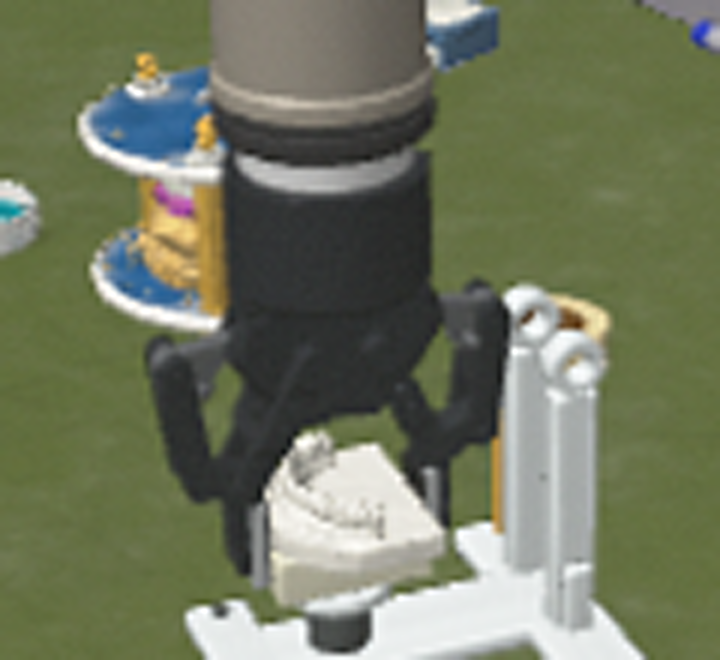

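View pics/w7.png

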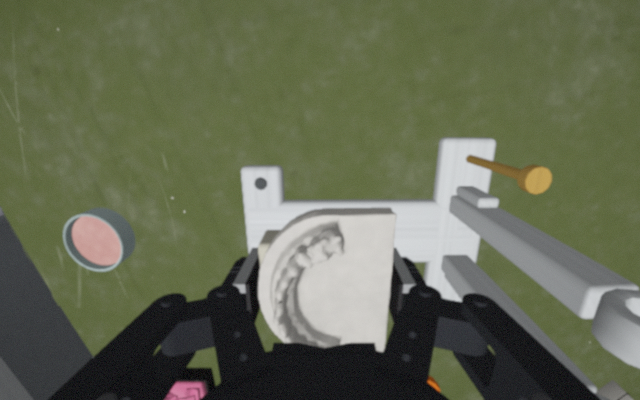

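```bash
python3 - <<'E'
from h import *
s=load("s7")
a=np.radians(-15.2);X=np.array([np.cos(a),np.sin(a),0]);Y=np.array([-X[1],X[0],0])
for c in ((.5159,.0504),):
  for z in (.0415,):
    b=proj(s,[np.array([*c,z])+sx*.031*X-.02*Y for sx in(-1,1)]); print("base near bottom corners",(b-[250,120]+.5)*6-.5)
    b=proj(s,[np.array([*c,z+.02])+sx*.031*X-.02*Y for sx in(-1,1)]); print("base near top corners",(b-[250,120]+.5)*6-.5)
    b=proj(s,[np.array([*c,z+zz])+.03*X-.0385*Y for zz in(.02,.026,.03)]); print("arch back corner",(b-[250,120]+.5)*6-.5)
    b=proj(s,[np.array([*c,.04])+.022*(np.cos(g)*X+np.sin(g)*Y) for g in np.linspace(0,6.28,60)]);b=(b-[250,120]+.5)*6-.5; print("disc",b.min(0),b.max(0))
E
python3 - <<'E'
import cv2
im=cv2.imread('pics/s7.png')[195:230,285:330]
cv2.imwrite('pics/s7d.png',cv2.resize(im,None,fx=16,fy=16,interpolation=cv2.INTER_CUBIC))
E
```

```text
base near bottom corners [[276.5223312  615.94633416]
 [428.25752603 582.28483362]]
base near top corners [[274.23939594 571.32894532]
 [427.60442173 538.26168751]]
arch back corner [[443.07015785 562.20222906]
 [442.91773913 548.68053891]
 [442.81555803 539.6180715 ]]
disc [279.38473125 547.30051972] [392.00646687 607.1999343 ]
```

View pics/s7d.png

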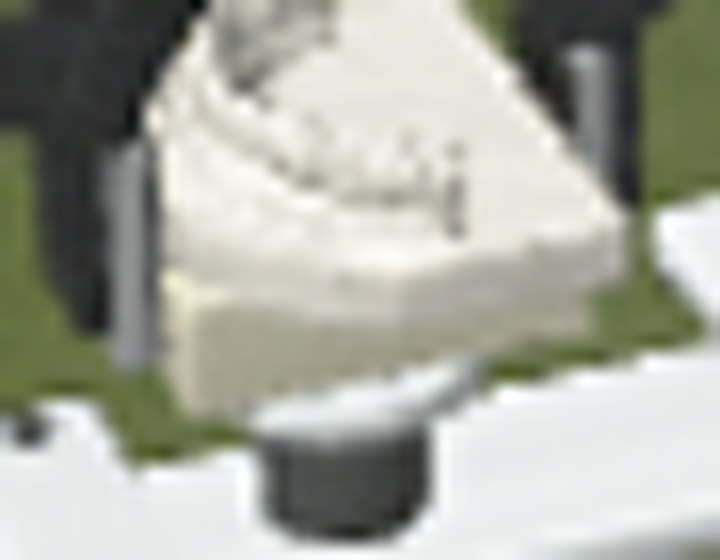

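```bash
python3 -m jog '[[[-0.3,1,-0.3],0],[[-0.3,2,-0.3],0],[[-0.3,2.5,-0.3],0],[[-0.3,2.5,-0.3],0]]';  python3 -m jog '[[[0,0.5,0],0],[[0,1,0],0],[[0,1,0],0]]'; python3 - <<'E'
from h import *
s=cam("scene","s8");plan([.5184,.051,.038],-15.2)
im=s['img'][195:230,285:330,::-1]
cv2.imwrite('pics/s8d.png',cv2.resize(im,None,fx=16,fy=16,interpolation=cv2.INTER_CUBIC))
E
```

```text
t: 6.77
eef_pos: [0.5184, 0.0503, 0.0381]
tool_rot: [0.429, -0.429, 0.562, -0.562]
contact_force: [-0.5, 0.3, -0.8]
gripper_width: 0.715
t: 7.02
eef_pos: [0.5186, 0.0503, 0.0374]
tool_rot: [0.429, -0.429, 0.562, -0.562]
contact_force: [-1.9, 0.2, 0.9]
gripper_width: 0.709
t 7.0667 tcp [0.5186 0.0503 0.0374] zyaw -15.36 shift [-0.7 -0.6 -0.4] turn -0.002818656539896436 q7 -0.20836224086712693 F [-0.4 -0.1  1.1] w 0.711787697139301
```

View pics/s8d.png

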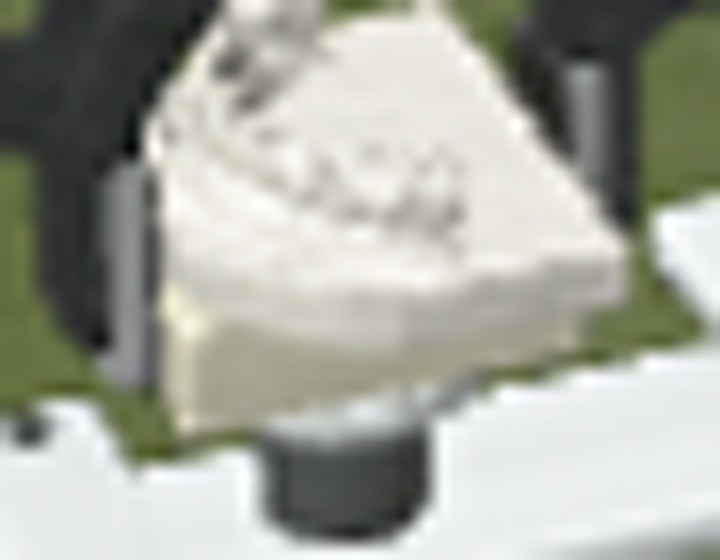

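```bash
python3 - <<'E'
from h import *
s=load("s8")
u=lambda p,k,o:(np.array(p,float)+.5)/k-.5+o
f=u((190,433),16,[285,195]);b=u((585,350),16,[285,195])
F,B=atz(s,[f,b],.040)
a=np.radians(-15.2);X=np.array([np.cos(a),np.sin(a),0]);Y=np.array([-X[1],X[0],0])
print("len",np.linalg.norm(B-F),"yaw",np.degrees(np.arctan2(*(B-F)[1::-1])),"centre",(F+B)/2+.02*Y, "from F",F+.031*X+.02*Y)
s6=load("s6");im=s6['img'][205:230,290:322,::-1]
cv2.imwrite('pics/disc.png',cv2.resize(im,None,fx=20,fy=20,interpolation=cv2.INTER_CUBIC))
E
```

```text
len 0.06041368320949873 yaw -16.281299281614523 centre [0.51906126 0.0532525  0.04      ] from F [0.51998132 0.05359323 0.04      ]
```

View pics/disc.png

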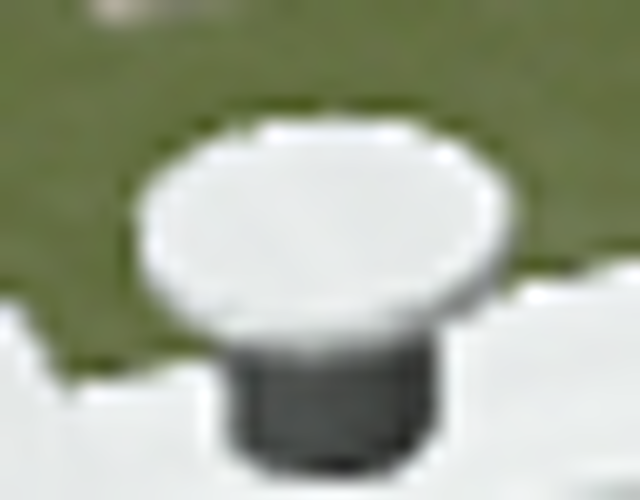

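```bash
python3 - <<'E'
from h import *
from scipy.optimize import least_squares
s=load("s6");g=np.linspace(0,2*np.pi,100)
def e(p):
    b=proj(s,np.c_[p[0]+.022*np.cos(g),p[1]+.022*np.sin(g),0*g+.04]);b=(b-[290,205]+.5)*20-.5
    return np.r_[b.min(0),b.max(0)]
m=lambda p:(e(p)-[138,112,514,325])[[0,1,2,3]]
r=least_squares(m,[.516,.05],x_scale=.001);print(r.x,e(r.x))
E
```

```text
[0.51728077 0.05117453] [138.35858759 119.15030891 513.64100586 318.40269712]
```

```bash
python3 -m jog '[[[0,0,0],0],[[0,0,0],0],[[0,0,0],0],[[0,0,0],0],[[0,0,0],0],[[0,0,0],0]]' 85; python3 -m jog '[[[0,-20,0],0],[[0,-50,0],0],[[0,-90,0],0],[[0,-130,0],0],[[-20,-165,0],0],[[-40,-170,0],0],[[-60,-170,0],0],[[-60,-170,0],0],[[-60,-170,0],0]]'; python3 - <<'E'
from h import *
w=cam("wrist","w9");s=cam("scene","s9");plan([.5184,.051,.038],-15.2)
crop(s,250,120,370,230,6,"s9c")
P=cloud(w).reshape(-1,3);P=P[np.isfinite(P[:,0])]
for z0,z1 in((.06,.075),(.062,.09),(.075,.09),(.007,.013),(.115,.15)):
    q=P[(P[:,2]>z0)&(P[:,2]<z1)&(abs(P[:,0]-.55)<.11)&(abs(P[:,1]-.05)<.085)]
    if z0>.02 and z0<.1:q=q[np.hypot(q[:,0]-.518,q[:,1]-.051)<.06]
    print(z0,len(q),len(q)>5 and cv2.minAreaRect((q[:,:2]*1000).astype(np.float32)),q[:,2].max())
E
```

```text
t: 7.57
eef_pos: [0.5186, 0.0503, 0.0373]
tool_rot: [-0.429, 0.429, -0.562, 0.562]
contact_force: [-0.2, -0.0, 0.6]
gripper_width: 1.0
t: 8.32
eef_pos: [0.5343, 0.1093, 0.2072]
tool_rot: [0.429, -0.429, 0.562, -0.562]
contact_force: [0.3, -0.6, -0.3]
gripper_width: 0.993
t 8.4167 tcp [0.5339 0.1072 0.2068] zyaw -15.4 shift [5.810e+01 1.689e+02 1.000e-01] turn -0.0034419177886053642 q7 -0.4346889860258289 F [-0.2 -0.2 -0.4] w 0.991638382097047
0.06 2604 ((517.8446655273438, 49.859283447265625), (76.44794464111328, 60.04793167114258), 74.44485473632812) 0.07499139863068949
0.062 3220 ((517.9880981445312, 49.81935119628906), (76.44794464111328, 59.75013732910156), 74.44485473632812) 0.08607082915981085
0.075 639 ((511.1732482910156, 51.762046813964844), (67.44542694091797, 29.635807037353516), 75.18622589111328) 0.08607082915981085
0.007 3556 ((545.3245849609375, 44.651573181152344), (122.29039001464844, 158.1869354248047), 74.53384399414062) 0.012993108180072044
0.115 427 ((604.32470703125, 27.629011154174805), (55.57311248779297, 23.178617477416992), 74.19304656982422) 0.13758158889406452
```

View pics/w9.png

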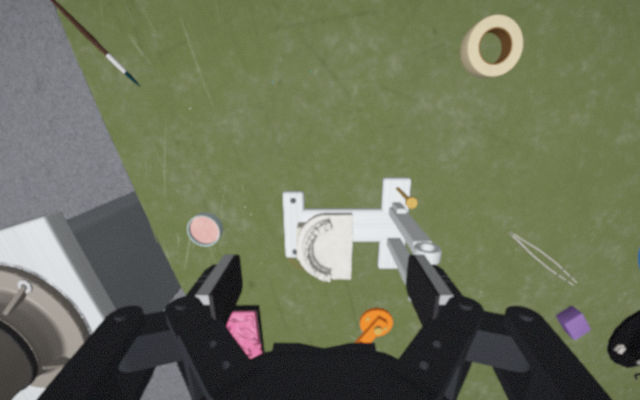

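View pics/s9c.png

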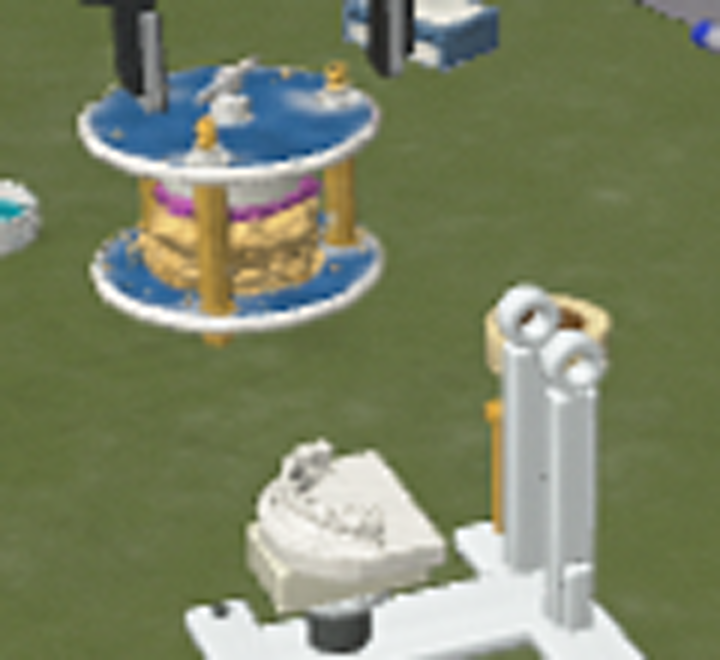

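```bash
python3 - <<'E'
from h import *
plan([.42,-.267,.22],86.7)
P=cloud(load("w9")).reshape(-1,3)
E
```

```text
t 8.4167 tcp [0.5339 0.1072 0.2068] zyaw -15.4 shift [391.  -12.7 -10.5] turn 1.3596602280189658 q7 -0.4346889860258289 F [-0.2 -0.2 -0.4] w 0.991638382097047
```

```bash
python3 -m jog '[[[30,-20,0],-0.12],[[60,-20,0],-0.24],[[90,-20,0],-0.36],[[120,-20,0],-0.48],[[150,-20,0],-0.6],[[180,-20,0],-0.72],[[210,-20,0],-0.84],[[240,-20,-4],-0.96],[[270,-20,-8],-1.08],[[300,-15,-10],-1.2],[[330,-13,-10],-1.32],[[360,-13,-10],-1.44],[[391,-13,-10],-1.56],[[391,-13,-10],-1.68],[[391,-13,-10],-1.78],[[391,-13,-10],-1.78],[[391,-13,-10],-1.78],[[391,-13,-10],-1.78]]' 44; python3 - <<'E'
from h import *
w=cam("wrist","w10");plan([.42,-.267,.22],86.7)
P=cloud(w).reshape(-1,3);P=P[np.isfinite(P[:,0])]
for z0,z1 in((.04,.052),(.021,.03),(.012,.02),(.002,.008)):
    q=P[(P[:,2]>z0)&(P[:,2]<z1)&(abs(P[:,0]-.45)<.1)&(abs(P[:,1]+.267)<.05)]
    if len(q)>5:print(z0,len(q),cv2.minAreaRect((q[:,:2]*1000).astype(np.float32)),q.mean(0),q[:,2].max())
E
```

```text
t: 9.92
eef_pos: [0.4208, -0.2662, 0.22]
tool_rot: [0.707, -0.707, 0.022, -0.022]
contact_force: [-0.2, -0.1, 0.5]
gripper_width: 0.514
t 9.9667 tcp [ 0.421  -0.2661  0.2201] zyaw 86.48 shift [-1.   0.1 -1. ] turn -0.00378584376766411 q7 2.0509039097236483 F [0.5 0.6 1.1] w 0.5152032551987709
0.04 375 ((452.2487487792969, -270.4145202636719), (16.523059844970703, 29.053733825683594), 86.60977172851562) [ 0.45144461 -0.27030653  0.0463358 ] 0.04852362477320976
0.021 277 ((452.9598693847656, -270.1930236816406), (23.17367172241211, 102.20553588867188), 85.82544708251953) [ 0.46618682 -0.27143182  0.02290695] 0.02998257572927926
0.012 557 ((450.06793212890625, -270.53009033203125), (23.512327194213867, 114.3990478515625), 86.43865203857422) [ 0.43612885 -0.26982138  0.01671614] 0.019939957904221983
0.002 689 ((448.60870361328125, -271.59136962890625), (83.40414428710938, 181.33432006835938), 77.95851135253906) [ 0.4058753 -0.2670342  0.0066987] 0.0079988761498338
```

View pics/w10.png

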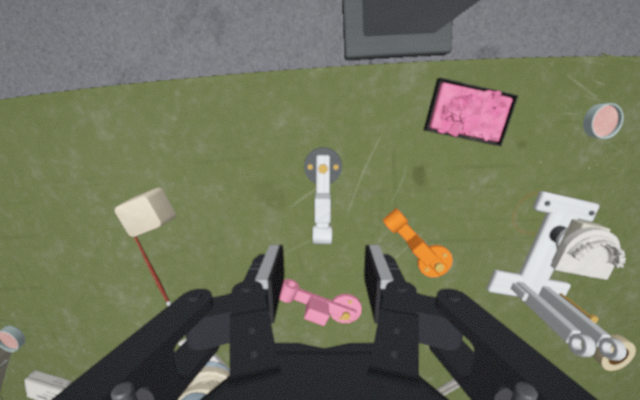

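```bash
python3 - <<'E'
from h import *
plan([.4522,-.2704,.013],86.6)
E
```

```text
t 9.9667 tcp [ 0.421  -0.2661  0.2201] zyaw 86.48 shift [ 31.5 207.1  -2.4] turn -0.002040514515669667 q7 2.0509039097236483 F [0.5 0.6 1.1] w 0.5152032551987709
```

```bash
python3 -m jog '[[[10,30,-2],0],[[20,60,-2.4],0],[[25,95,-2.4],0],[[31,120,-2.4],0],[[31.5,130,-2.4],0],[[31.5,130,-2.4],0],[[31.5,130,-2.4],0]]'; python3 - <<'E'
from h import *
w=cam("wrist","w11");plan([.4522,-.2704,.013],86.6)
P=cloud(w).reshape(-1,3);P=P[np.isfinite(P[:,0])]
for z0,z1 in((.04,.052),(.021,.03),(.012,.02)):
    q=P[(P[:,2]>z0)&(P[:,2]<z1)&(abs(P[:,0]-.45)<.1)&(abs(P[:,1]+.267)<.03)]
    if len(q)>5:print(z0,len(q),cv2.minAreaRect((q[:,:2]*1000).astype(np.float32)),q.mean(0),q[:,2].max())
crop(w,240,120,400,320,3,"w11c")
E
```

```text
t: 10.55
eef_pos: [0.4524, -0.2706, 0.0907]
tool_rot: [-0.707, 0.707, -0.021, 0.021]
contact_force: [0.5, -0.5, 0.3]
gripper_width: 0.518
t 10.6 tcp [ 0.453  -0.271   0.0915] zyaw 86.59 shift [-0.9 78.5  0.6] turn -0.00022915798110112462 q7 2.14771427375564 F [0.4 0.1 0.6] w 0.5198607302190268
0.04 1037 ((452.1640625, -270.1305236816406), (17.708736419677734, 29.712753295898438), 86.24000549316406) [ 0.45096534 -0.27019033  0.0461894 ] 0.048443983370411364
0.021 639 ((452.75469970703125, -271.9974365234375), (23.298627853393555, 101.74859619140625), 87.51277923583984) [ 0.46177725 -0.27118345  0.02291094] 0.02994329232586515
0.012 1367 ((449.93267822265625, -270.63385009765625), (22.872100830078125, 114.92973327636719), 86.51477813720703) [ 0.43360687 -0.26898456  0.0167802 ] 0.01998529426235529
```

View pics/w11c.png

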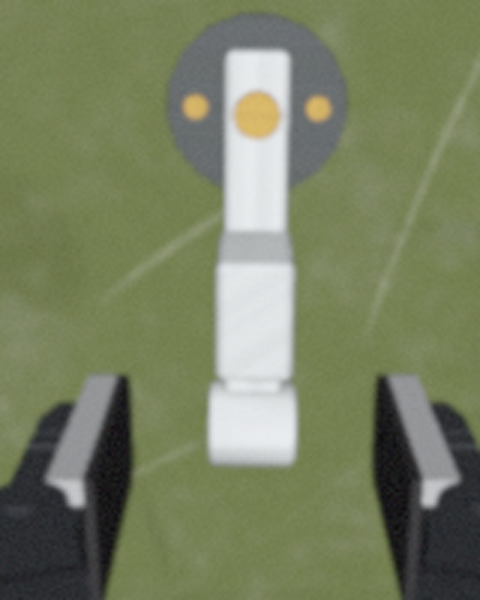

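```bash
python3 -m jog '[[[-0.4,25,0.3],0],[[-0.4,50,0.3],0],[[-0.4,70,0.3],0],[[-0.4,77.5,0.3],0],[[-0.4,78,0.3],0],[[-0.4,78,0.3],0]]'; python3 -m jog '[[[0,0,0],0],[[0,0,0],0],[[0,0,0],0],[[0,0,0],0],[[0,0,0],0],[[0,0,0],0],[[0,0,0],0],[[0,0,0],0],[[0,0,0],0],[[0,0,0],0]]' 8 80; python3 - <<'E'
from h import *
plan([.4522,-.2704,.013],86.6)
E
```

```text
t: 11.1
eef_pos: [0.4529, -0.2708, 0.0136]
tool_rot: [-0.707, 0.707, -0.02, 0.022]
contact_force: [-0.6, -1.1, 0.6]
gripper_width: 0.521
t: 11.93
eef_pos: [0.4532, -0.2708, 0.0139]
tool_rot: [-0.707, 0.707, -0.02, 0.022]
contact_force: [-1.4, 0.6, 7.6]
gripper_width: 0.2
t 11.9333 tcp [ 0.4532 -0.2708  0.0139] zyaw 86.6 shift [-1.1  0.9  0.3] turn 5.618322480072102e-05 q7 2.2073708013397106 F [-1.4  0.6  7.6] w 0.20012386057487278
```

```bash
python3 -m jog '[[[0,-8,0],0],[[0,-30,0],0],[[0,-65,0],0],[[0,-105,0],0],[[0,-145,0],0],[[0,-176,0],0],[[0,-176,0],0],[[0,-176,0],0],[[0,-176,0],0]]'; python3 - <<'E'
from h import *
w=cam("wrist","w12");s=cam("scene","s12");o=get_obs();M=Rt(o)
P=cloud(w).reshape(-1,3);L=(P-o['eef_pos'])@M*1000;L=L[np.isfinite(L[:,0])]
# lug top, arm, barrel in tool frame
for y0,y1,nm in((-40,-28,"lugtop"),(-8,0,"armtop"),(-16,-6,"barreltop")):
    q=L[(L[:,1]>y0)&(L[:,1]<y1)&(abs(L[:,2])<9)&(abs(L[:,0])<80)]
    if len(q)<6: print(nm,len(q));continue
    A=np.c_[q[:,0],q[:,2],np.ones(len(q))];print(nm,len(q),q.min(0).round(1),q.max(0).round(1),np.median(q,0).round(1))
plan([0.4532,-.2708,.19],86.6)
crop(s,300,120,460,280,4,"s12c");crop(w,220,100,440,320,3,"w12c")
E
```

```text
t: 12.68
eef_pos: [0.4516, -0.2697, 0.1882]
tool_rot: [0.707, -0.707, 0.021, -0.021]
contact_force: [-0.3, 0.7, -1.6]
gripper_width: 0.197
lugtop 2530 [-15.7 -39.2  -9. ] [ 14.8 -28.    9. ] [ -3.  -33.6   0. ]
armtop 2475 [-60.4  -8.   -8.8] [51.4 -0.1  8.9] [-33.3  -3.9   0. ]
barreltop 1469 [-51.1 -16.   -9. ] [51.4 -6.   8.9] [-14.7  -9.6   0. ]
t 12.7833 tcp [ 0.4511 -0.2695  0.187 ] zyaw 86.64 shift [ 2.2 -3.  -1.1] turn 0.0006486201790576462 q7 2.0795511858936506 F [ 0.9  0.1 -1.5] w 0.1977883674119001
```

View pics/s12.png

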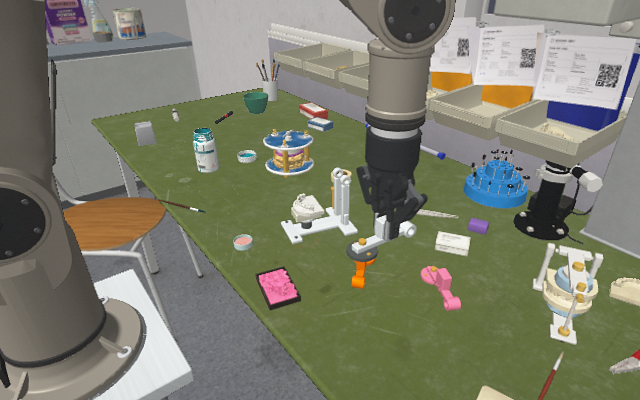

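View pics/w12c.png

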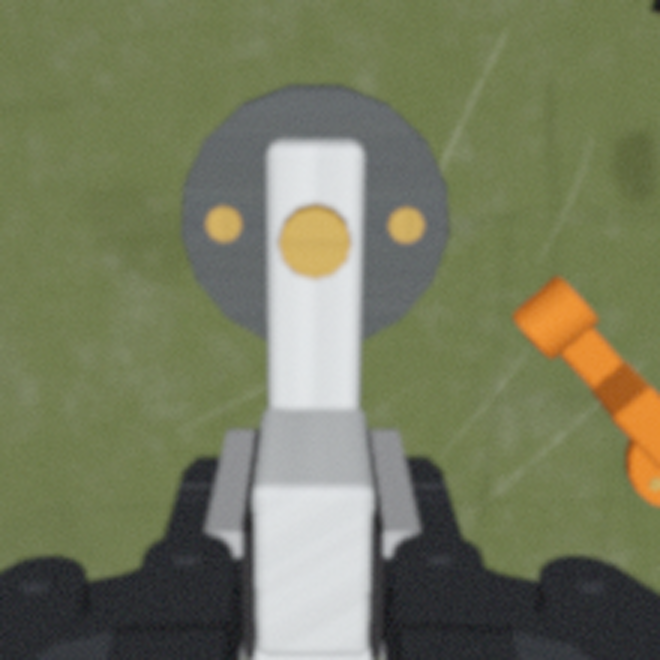

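```bash
python3 - <<'E'
from h import *
w=load("w12");o=get_obs();M=Rt(o);p=o['eef_pos']
P=cloud(w).reshape(-1,3);L=(P-p)@M*1000;L=L[np.isfinite(L[:,0])]
q=L[(abs(L[:,2])<7)&(L[:,0]>-58)&(L[:,0]<-18)&(abs(L[:,1])<15)]
A=np.polyfit(q[:,0],q[:,1],1);r=q[:,1]-np.polyval(A,q[:,0]);k=abs(r)<1.2;A=np.polyfit(q[k,0],q[k,1],1);print("arm pitch deg",np.degrees(np.arctan(A[0])),"y at 0",A[1],k.sum())
q=L[(abs(L[:,2])<7)&(abs(L[:,0])<13)&(L[:,1]<-28)&(L[:,1]>-40)];A=np.polyfit(q[:,0],q[:,1],1);print("lug",np.degrees(np.arctan(A[0])),A[1]); A=np.polyfit(q[:,2],q[:,1],1);print("roll",np.degrees(np.arctan(A[0])))
print("M",M.round(4))
plan([.5617,.0394,.185],74.7)
E
```

```text
arm pitch deg 2.4498560982933726 y at 0 -2.9599604775554065 857
lug 0.25687476260754094 -33.67873486014324
roll 0.281942125302954
M [[ 9.983e-01 -2.600e-03  5.870e-02]
 [-5.870e-02  1.100e-03  9.983e-01]
 [-2.700e-03 -1.000e+00  9.000e-04]]
t 12.7833 tcp [ 0.4511 -0.2695  0.187 ] zyaw 86.64 shift [ 92.3   2.1 314.9] turn 0.2083428011663826 q7 2.0795511858936506 F [ 0.9  0.1 -1.5] w 0.1977883674119001
```

```bash
python3 -m jog '[[[8,-5,25],0],[[16,-5,50],0],[[24,-5,80],0.05],[[33,-5,110],0.1],[[42,-5,140],0.15],[[50,-5,170],0.18],[[60,-5,200],0.208],[[68,-5,230],0.208],[[76,-5,260],0.208],[[84,-5,290],0.208],[[90,-5,305],0.208],[[92.5,-5,315],0.208],[[92.5,-5,315],0.208],[[92.5,-5,315],0.208],[[92.5,-5,315],0.208]]'; python3 - <<'E'
from h import *
t=cam("top","t13");s=cam("scene","s13");w=cam("wrist","w13")
for i in range(2): plan([.5617,.0394,.1264],74.7)
crop(s,250,100,410,240,5,"s13c")
P=cloud(w).reshape(-1,3);P=P[np.isfinite(P[:,0])]
q=P[(P[:,2]>.115)&(P[:,2]<.139)&(abs(P[:,0]-.604)<.04)&(abs(P[:,1]-.027)<.05)]
print(len(q),len(q)>5 and cv2.minAreaRect((q[:,:2]*1000).astype(np.float32)))
E
```

```text
t: 14.03
eef_pos: [0.5624, 0.0363, 0.193]
tool_rot: [-0.7, 0.701, -0.095, 0.095]
contact_force: [0.1, -1.4, -1.3]
gripper_width: 0.2
t 14.1833 tcp [0.5627 0.037  0.1934] zyaw 74.56 shift [-1.6 67.   2.1] turn -0.002473963246882649 q7 1.246794723304288 F [ 0.  -0.6 -0.9] w 0.1959955781417669
t 14.1833 tcp [0.5627 0.037  0.1934] zyaw 74.56 shift [-1.6 67.   2.1] turn -0.002473963246882649 q7 1.246794723304288 F [ 0.  -0.6 -0.9] w 0.1959955781417669
9 ((600.3652954101562, 53.53551483154297), (3.5087332725524902, 1.2224534749984741), 71.72148132324219)
```

View pics/s13c.png

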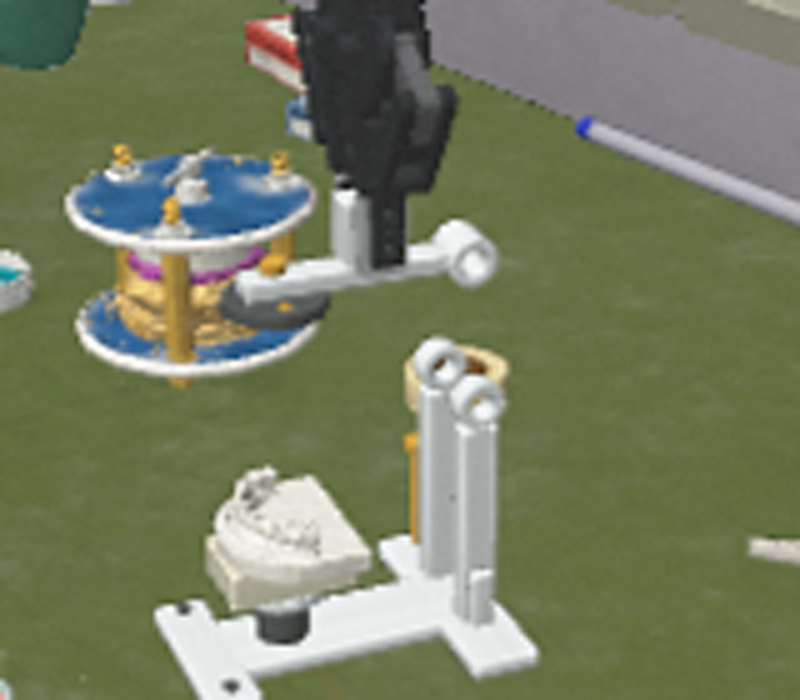

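View pics/w13.png

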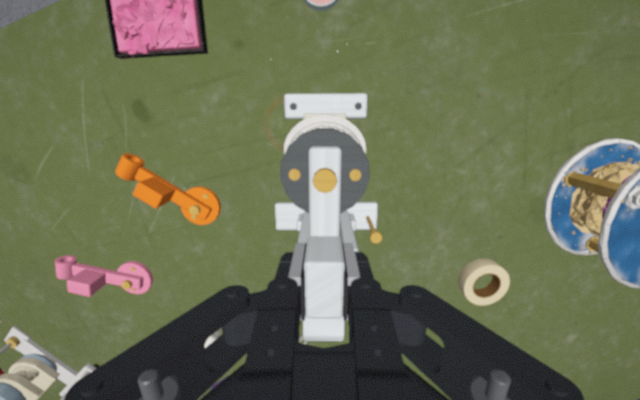

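View pics/t13.png

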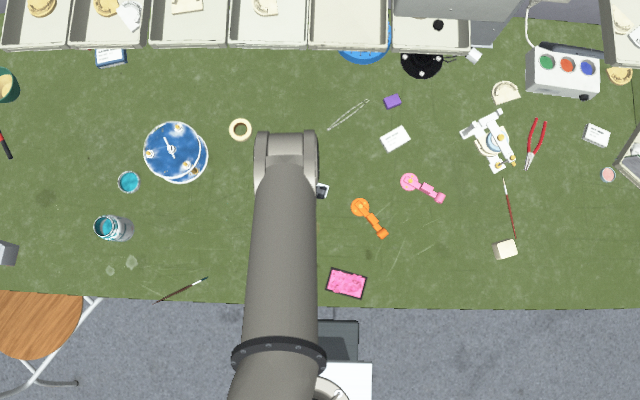

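```bash
python3 - <<'E'
from h import *
s=load("s13");im=s['img'][140:195,325:360,::-1]
cv2.imwrite('pics/s13d.png',cv2.resize(im,None,fx=14,fy=14,interpolation=cv2.INTER_CUBIC))
def XY(y):
    a=np.radians(y);X=np.array([np.cos(a),np.sin(a),0]);return X,np.array([-X[1],X[0],0])
X,Y=XY(-15.44)
Bc=np.array([.5626,.0368,.1932])+.04455*X-[0,0,.0014]
X,Y=XY(-15.4);H=np.array([.6046,.0277,.125])
b=proj(s,[Bc-.012*Y,Bc+.0*Y,H-.027*Y,H+.015*Y,H+.027*Y,H-.015*Y]);print(((b-[325,140]+.5)*14-.5).round(0))
E
```

```text
[[288. 171.]
 [257. 143.]
 [304. 583.]
 [201. 476.]
 [172. 447.]
 [274. 552.]]
```

View pics/s13d.png

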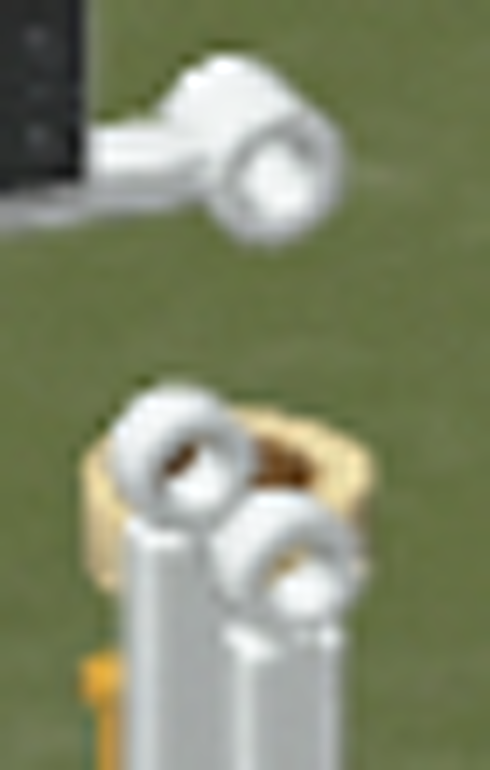

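```bash
python3 -m jog '[[[0,15,2.2],0],[[0,30,2.2],0],[[0,33,2.2],0],[[0,33,2.2],0],[[0,33,2.2],0]]'; python3 - <<'E'
from h import *
s=cam("scene","s14");im=s['img'][140:195,325:360,::-1]
cv2.imwrite('pics/s14d.png',cv2.resize(im,None,fx=14,fy=14,interpolation=cv2.INTER_CUBIC))
w=cam("wrist","w14")
plan([.5631,.0390,.1264],74.6);o=get_obs();p=o['eef_pos'];M=Rt(o)
Bc=p+M@[.04455,.0014,0]
b=proj(s,[Bc-.012*M[:,2],Bc+.012*M[:,2]]);print(((b-[325,140]+.5)*14-.5).round(0),Bc)
crop(w,220,60,440,380,2,"w14c")
E
```

```text
t: 14.6
eef_pos: [0.5638, 0.0404, 0.1608]
tool_rot: [-0.701, 0.701, -0.094, 0.094]
contact_force: [-0.3, -0.7, -2.0]
gripper_width: 0.197
t 14.7 tcp [0.5642 0.0407 0.1612] zyaw 74.68 shift [-0.7 34.8 -1.9] turn 0.0014039354973700569 q7 1.2579280013430123 F [ 0.9 -0.2 -1.4] w 0.20156182297356567
[[277. 344.]
 [217. 286.]] [0.60718128 0.02892352 0.15987452]
```

View pics/s14d.png

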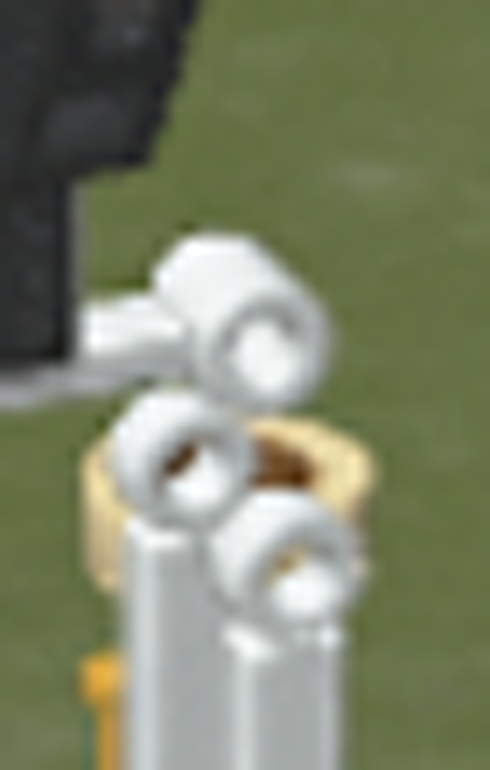

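View pics/w14c.png

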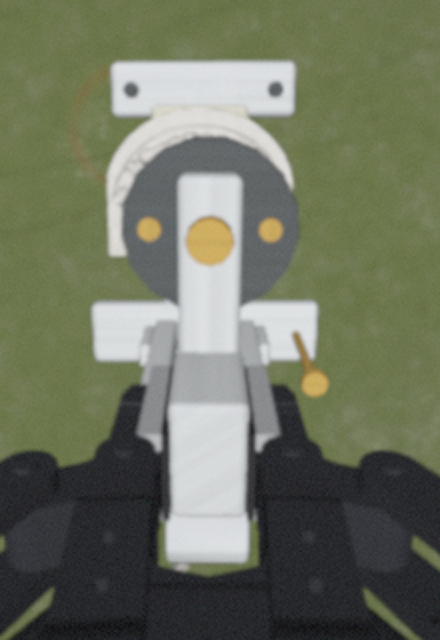

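```bash
python3 -m jog '[[[-0.2,0,-1.8],0],[[-0.2,0,-1.8],0],[[-0.2,4,-1.8],0],[[-0.2,8,-1.8],0],[[-0.2,10,-1.8],0],[[-0.2,10,-1.8],0],[[-0.2,10,-1.8],0]]'; python3 - <<'E'
from h import *
s=cam("scene","s15");im=s['img'][140:195,325:360,::-1]
cv2.imwrite('pics/s15d.png',cv2.resize(im,None,fx=14,fy=14,interpolation=cv2.INTER_CUBIC))
w=cam("wrist","w15")
plan([.5631,.0390,.1264],74.6);o=get_obs();p=o['eef_pos'];M=Rt(o)
crop(w,220,60,440,380,2,"w15c")
P=cloud(w).reshape(-1,3);L=(P-p)@M*1000;L=L[np.isfinite(L[:,0])]
q=L[(abs(L[:,1]-(p[2]*1000-10))<3)&(L[:,0]>-110)&(L[:,0]<110)&(abs(L[:,2])<75)]
for x0,x1 in((-100,-60),(0,60)):
    a=q[(q[:,0]>x0)&(q[:,0]<x1)]; print(x0,len(a),np.percentile(a[:,2],[0,.5,99.5,100]).round(1),np.percentile(a[:,0],[.5,99.5]).round(1))
E
```

```text
t: 15.28
eef_pos: [0.5628, 0.0393, 0.15]
tool_rot: [-0.701, 0.701, -0.094, 0.094]
contact_force: [0.5, -0.4, -1.6]
gripper_width: 0.201
t 15.3833 tcp [0.563  0.0393 0.1503] zyaw 74.72 shift [ 0.2 23.9 -0.3] turn 0.002014913209807956 q7 1.2655285052560252 F [-0.1  0.  -1. ] w 0.19608237281202776
-100 2267 [-45.6 -44.8  42.9  43.7] [-96.1 -71.7]
0 1762 [-62.9 -62.2  60.5  61.2] [22.7 59.8]
```

View pics/s15d.png

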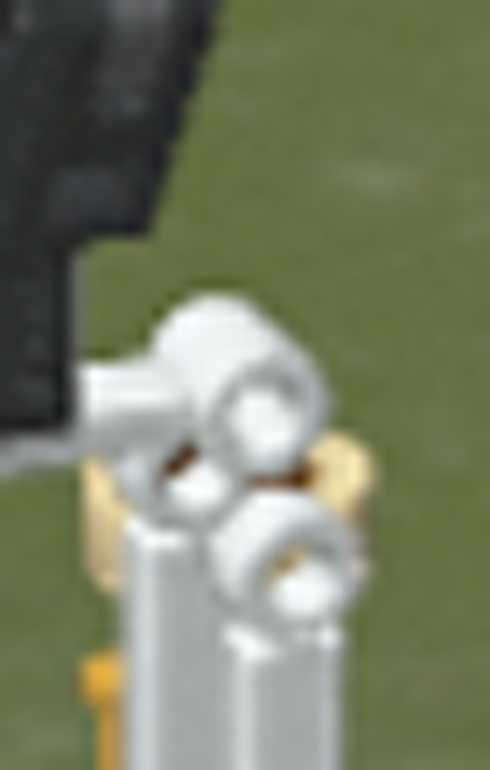

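View pics/w15c.png

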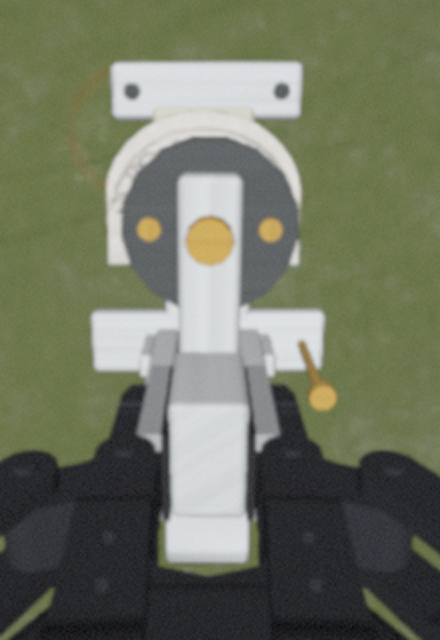

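```bash
python3 -m jog '[[[0,0,-1.2],0.001],[[0,3,-1.2],0.001],[[0,7,-1.2],0.001],[[0,11,-1.2],0.001],[[0,15,-1.2],0.001],[[0,19,-1.2],0.001],[[0,21,-1.2],0.001],[[0,22,-1.2],0.001],[[0,22,-1.2],0.001],[[0,22,-1.2],0.001]]'; python3 - <<'E'
from h import *
s=cam("scene","s16");im=s['img'][140:195,325:360,::-1]
cv2.imwrite('pics/s16d.png',cv2.resize(im,None,fx=14,fy=14,interpolation=cv2.INTER_CUBIC))
w=cam("wrist","w16");o=get_obs();print(o['contact_force'],o['torque'])
plan([.5631,.0390,.1264],74.6);o=get_obs();p=o['eef_pos'];M=Rt(o)
crop(w,220,60,440,380,2,"w16c");crop(s,260,100,380,230,5,"s16c")
P=cloud(w).reshape(-1,3);L=(P-p)@M*1000;L=L[np.isfinite(L[:,0])]
q=L[(abs(L[:,1]-(p[2]*1000-10))<3)&(L[:,0]>-110)&(L[:,0]<110)&(abs(L[:,2])<75)]
for x0,x1 in((-100,-60),(0,60)):
    a=q[(q[:,0]>x0)&(q[:,0]<x1)]; print(x0,len(a),np.percentile(a[:,2],[0,.5,99.5,100]).round(1),np.percentile(a[:,0],[.5,99.5]).round(1))
E
```

```text
t: 16.22
eef_pos: [0.5627, 0.0381, 0.1283]
tool_rot: [-0.701, 0.701, -0.094, 0.094]
contact_force: [0.5, 0.4, -1.3]
gripper_width: 0.198
[ 0.21618674 -0.16992051 -1.2082263 ] [ 0.00414555 -0.01849961  0.02183406]
t 16.3167 tcp [0.5628 0.0382 0.1285] zyaw 74.65 shift [0.  2.1 0.9] turn 0.0009370903133278929 q7 1.277458463564753 F [ 0.2 -0.2 -1.2] w 0.1991400332334689
-100 2669 [-44.5 -43.9  44.1  44.9] [-97.1 -72.1]
0 2115 [-61.6 -60.8  61.5  62.3] [14.4 59.4]
```

View pics/s16d.png

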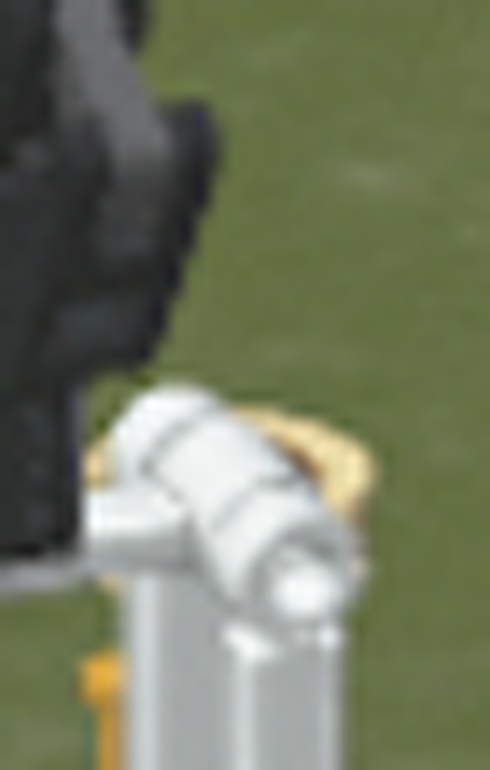

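View pics/w16c.png

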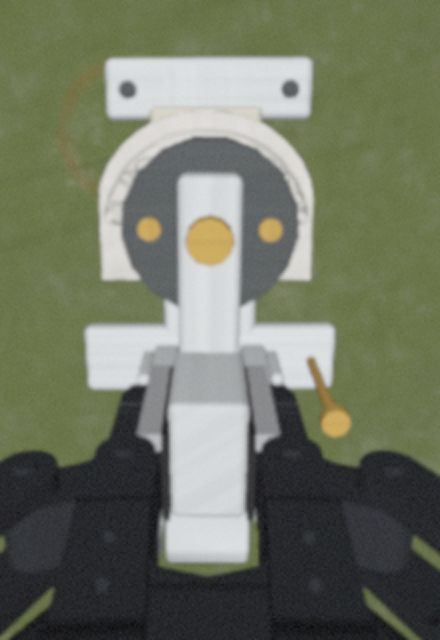

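View pics/s16c.png

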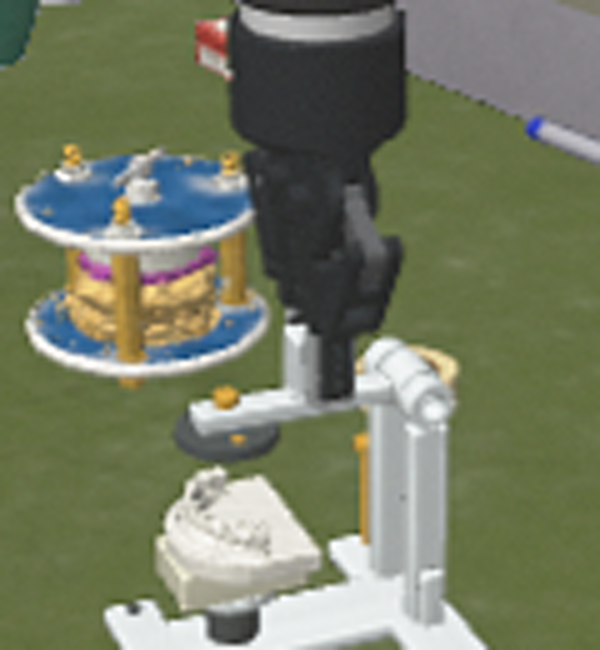

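```bash
python3 -m jog '[[[0,0.8,0],0],[[0,1.6,0],0],[[0,1.6,0],0],[[0,1.6,0],0],[[0,1.6,0],0]]'; python3 - <<'E'
from h import *
s=cam("scene","s17")
plan([.5631,.0390,.1264],74.6)
def f(n):
    c=load(n);im=c['img'][162:187,330:354,::-1]
    im=cv2.resize(im,None,fx=16,fy=16,interpolation=cv2.INTER_CUBIC)
    A=cv2.getRotationMatrix2D((192,200),45,1.0);return cv2.warpAffine(im,A,(384,400))
cv2.imwrite('pics/s17r.png',np.hstack([f("s16"),f("s17")]))
E
```

```text
t: 16.73
eef_pos: [0.5626, 0.0381, 0.1267]
tool_rot: [0.701, -0.701, 0.094, -0.094]
contact_force: [-0.0, -0.7, -1.4]
gripper_width: 0.2
t 16.7833 tcp [0.5626 0.0382 0.1267] zyaw 74.65 shift [0.2 0.3 0.9] turn 0.0009538158212820669 q7 1.2782355439039812 F [-0.   0.5 -0.9] w 0.19824591475097883
```

View pics/s17r.png

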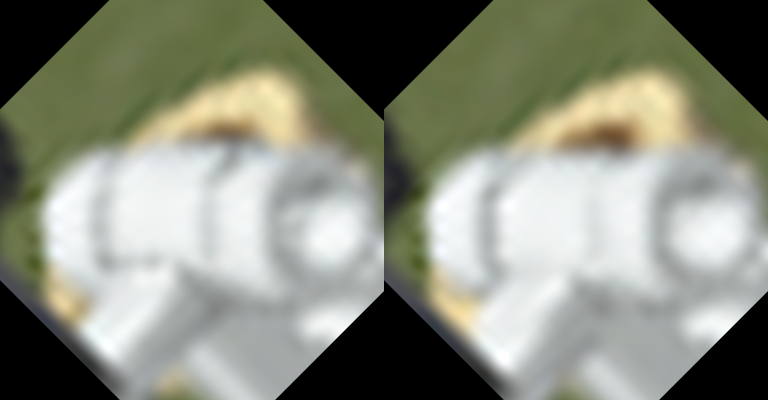

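```bash
python3 - <<'E'
from h import *
o=get_obs();print(o['t'],o['contact_force'],o['eef_pos'],o['gripper_width']);print(hand_in())
E
```

```text
16.7833 [-0.02285706  0.51729225 -0.92378658] [0.56264784 0.03816924 0.12671403] 0.19824591475097883
the job is handed in; nothing more can be done
None
```

I stood the cast on the mounting post and let go of it. I then took the metal bow by its lug and lowered its barrel between the knuckles. I handed the job in at 16.8 s, still holding the bow.

- **Cast:** after release it measured (517.9, 49.9) mm against the post at (518.4, 51.1) mm, about 1.3 mm off centre. It stands teeth up, with its flat back square to the hinge posts within about 0.3°. A rougher scene-camera reading of the cast while it was still gripped put it 2–3 mm off the other way; I attributed that to its rounded corner and left the cast as placed.
- **Bow:** in the last scene view the barrel lies flush with both knuckles, and the wrist view shows it centred in the gap to about 0.5 mm. Along the frame, the wrist and scene estimates disagree (+1.3 and −1 mm), but both are well inside the 12 mm bore's slack for the 5 mm pin.
- **Level:** the lug top read level within 0.3°. A fit along the arm read 2.4°, which I attributed to the brass knob biasing the fit; I did not resolve it separately.
- **Forces and bystanders:** the outside force at the end was about 1 N, no more than when the bow hung free, so it is not pressing on the frame or the cast. I never touched the dish, tray, carton or tape roll, though I did not measure them again at the end.

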